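# Put the keys and power bank away in the hallway charging cabinet

### The arm

A 7-joint arm with a two-finger parallel gripper is mounted at the origin on the work surface. World frame = base frame: x ahead of the robot, y to its left, z up, the work surface at z = 0. Lengths are in m, angles in rad, forces in N, time in s.
With the tool pointing down it reaches from about 0.425 to 0.875 m from the base axis. Payload 8.4 kg.
Tool frame: the origin (TCP) lies on the centre line of the jaws, within the pads' length; the fingertips stand 17 mm ahead of it and the grasp point (between the pads) lies 2 mm behind it; z points along the fingers, y is the line along which they close (so a half turn about z gives the same grasp; the last joint's range is limited). The gripper opens to 85 mm and grips with 20 to 120 N. Pads are 22 mm wide; open, the fingers measure 114 mm over their backs; the gripper's body (76 mm by 85 mm) begins 54 mm behind the grasp point. The pads swing forward as they close: fully open they stand 13 mm farther back than shut.
Start: joints at [-1.282, 0.333, 0.04, 1.465, -0.013, 1.343, -0.059], TCP at [0.246, 0.602, 0.248] pointing down, gripper open.
Joint ranges: [-2.58, 2.58], [-0.38, 2.09], [-1.3, 1.39], [0.25, 2.4], [-1.5, 4.64], [0.08, 2.09], [-2.65, 2.65]. Speed limits (rad/s): [2.22, 2.22, 2.79, 2.79, 3.14, 3.14, 3.14].

### API

Orientations are given as a unit quaternion [x, y, z, w].
In Python, from cell import r gives the robot as it stands.
- The arm moves only by the tool drive_tool, never from a script. Its argument "steps" is a list of rows, each a list of 4 numbers: the shift along the tool's x, y, z in units of 0.5 m (1.0 is 0.5 m), then the turn about the tool's z in units of pi/4 rad (1.0 is pi/4 rad). In form: [[x, y, z, yaw], ...]. A call has 1 to 5 rows; each row shifts and turns the commanded pose from where the row before left it, along the tool's axes as they then stand; what a row does not reach is not made up. A row lasts 1/10 s, in which the tool goes at most 50 mm and 8.59 degrees, less where a joint would pass 70% of its speed; a pose out of reach is approached as far as the arm can. A call with a number of a shift or a turn outside -1 to 1 is refused whole. A call with a gripper value outside its range is refused whole. "claw" is the opening, from -1 (shut) to 1 (fully open), set as the call begins (left out, the last holds). The fingers move at their own pace and stop on an object; the grip force is fixed at half the most. Time passes only in rows, so rows that do not move let the fingers close. It gives the time, the measured TCP pose, the force, the opening and the grip force at its end, in the units of the state.
- r.get_obs(): the state, without advancing time (a new reading comes with each control period).
- r.camera(name): name is "scene" or "top"; returns a dict with "img" (480x640x3 uint8, red, green, blue), "camera_matrix" (3x3 intrinsics, pixels), "k1" (the pictures are not rectified: a ray, as slopes to the right and down, at radius r is drawn at 1 + k1 r^2 times it, then the intrinsics apply), "pose" (4x4, takes a point from camera to world coordinates). Camera axes: x right, y down, z forward; pixel columns grow to the right and rows downward; lengths in m; the calibration is good to about 2 mm. A picture is of the moment at which its call begins. There is no depth.
- r.finish_job(): hands the job in; it is judged then, once.
Trained networks look in a picture, given as the dict that the camera call returned (one of the last four; its "shot" number tells which), for a name from the list of things; names that differ only in an ending like _2 or _b are one class to them, and where a whole thing is asked for, a point or a joint stands for the part that bears it (a point fixed in the world has none). Each returns a list of dicts, best first, with "conf" (0 to 1); they miss things now and then, are a little off and sometimes report something else, mostly with a low value. They report only what shows in the picture. A call takes as long as a camera call. They do not tell look-alikes from the thing itself.
- r.recognise(query, picture): "point" ([x, y, z] in m, in the coordinates of the camera as it stood for that picture, good to about 4 mm: the middle of the surface that is visible of it).
- r.masks_of(query, picture): "pixels" (480x640 bool, what is visible of it).
- r.place_of(query, picture): "point" ([x, y, z] in m, in the coordinates of the camera as it stood for that picture, good to about 4 mm: a listed point, or the origin of a listed thing).
The state is a dict: "time": time; "joint_pos": joint angles; "dq": joint speeds; "effort": joint torques, N m; "tcp_pos": TCP position; "tool_rot": TCP orientation; "contact_force": force on the tool from outside, world axes, zero at the start; "ft_torque": the same for the moment, N m; "finger_gap": finger opening in m; "grasp_force": force on a finger pad.
Only numpy, scipy, OpenCV 4.12 (cv2) and the standard library are available. Lean on these libraries where they do the work, as an engineer would, in place of code of your own. Each camera call takes 0.05 s, during which the arm holds its last target. There are 200 camera calls.

### The job

Put the hallway charging cabinet in order: slide the half-open frosted door fully open, hang every bronze key by its ring on the pegs behind it, one key to a peg, and slide the door fully shut; after that turn the charge timer's knob until its pointer stands at the dot, and then slide the lock cover all the way over the knob. The white power bank also goes onto the black charging pad (at any time), lying flat with its long side along the pad's long side and pushed square and flush against both fences. Leave the bowl, the adapter and the stylus where they are.

Things in the scene. Friction and masses are not known exactly. Their poses are not given: they have to be found in the camera images.
- door (a joint): frosted sliding door: 0 = shut (in front of the pegs), 0.310 m = fully open. At value j its middle is at x = 0, y = j in rack's frame. Panel 280 mm wide (y), 6 mm thick, top edge at z = 0.151; on the middle of the top edge stands its grip, an aluminium block 24 mm along the slide, 16 mm thick, z = 0.151 to 0.188: pinch it from above across the 24 mm, or push its side
- rack: fixed open-topped maple cabinet. Origin on the shelf (z = 0) under the middle of the shut door; x points away from the robot, y the way the door opens. Floor track 8 mm high at x = 0. Peg rail: front face at x = 78 mm, z = 70 to 136 mm, posts 150 mm high at y = -157 and 157 mm. Side panels 100 mm high at y = -171 and 484 mm, x = 0 to 200 mm; back strip 50 mm high at x = 194 mm
- peg1: steel peg 1 of 4 in the rail (1 is at -y; 70 mm apart): round rod 8 mm in diameter, sticking out 50 mm, sloping 45 degrees up towards the robot. Origin at its root in the rail (110 mm above the shelf), z axis along the peg towards its free tip at z = 54 mm
- peg2: steel peg 2 of 4 in the rail (1 is at -y; 70 mm apart): round rod 8 mm in diameter, sticking out 50 mm, sloping 45 degrees up towards the robot. Origin at its root in the rail (110 mm above the shelf), z axis along the peg towards its free tip at z = 54 mm
- peg3: steel peg 3 of 4 in the rail (1 is at -y; 70 mm apart): round rod 8 mm in diameter, sticking out 50 mm, sloping 45 degrees up towards the robot. Origin at its root in the rail (110 mm above the shelf), z axis along the peg towards its free tip at z = 54 mm
- peg4: steel peg 4 of 4 in the rail (1 is at -y; 70 mm apart): round rod 8 mm in diameter, sticking out 50 mm, sloping 45 degrees up towards the robot. Origin at its root in the rail (110 mm above the shelf), z axis along the peg towards its free tip at z = 54 mm
- key1: bronze door key, 114 mm long, 7 mm thick, 70 g, one of four alike (None when absent). Origin on the underside of the shaft at the grip point; x along the key towards its ring, z is the flat face's normal. Shaft 9 mm wide, x = -45 to 29 mm; toothed bit 16 x 15 mm at the shaft's end on the +y side, x = -44 to -28 mm; round ring at the other end
- key1_eye (a point): centre of that key's ring (46 mm along its x from the origin, mid thickness): hole 29 mm, ring 43 mm over all, 6 mm thick wire
- key2: bronze door key, 114 mm long, 7 mm thick, 70 g, one of four alike (None when absent). Origin on the underside of the shaft at the grip point; x along the key towards its ring, z is the flat face's normal. Shaft 9 mm wide, x = -45 to 29 mm; toothed bit 16 x 15 mm at the shaft's end on the +y side, x = -44 to -28 mm; round ring at the other end
- key2_eye (a point): centre of that key's ring (46 mm along its x from the origin, mid thickness): hole 29 mm, ring 43 mm over all, 6 mm thick wire
- key3: bronze door key, 114 mm long, 7 mm thick, 70 g, one of four alike (None when absent). Origin on the underside of the shaft at the grip point; x along the key towards its ring, z is the flat face's normal. Shaft 9 mm wide, x = -45 to 29 mm; toothed bit 16 x 15 mm at the shaft's end on the +y side, x = -44 to -28 mm; round ring at the other end
- key3_eye (a point): centre of that key's ring (46 mm along its x from the origin, mid thickness): hole 29 mm, ring 43 mm over all, 6 mm thick wire
- key4: bronze door key, 114 mm long, 7 mm thick, 70 g, one of four alike (None when absent). Origin on the underside of the shaft at the grip point; x along the key towards its ring, z is the flat face's normal. Shaft 9 mm wide, x = -45 to 29 mm; toothed bit 16 x 15 mm at the shaft's end on the +y side, x = -44 to -28 mm; round ring at the other end
- key4_eye (a point): centre of that key's ring (46 mm along its x from the origin, mid thickness): hole 29 mm, ring 43 mm over all, 6 mm thick wire
- bank: white power bank, slab 90 x 60 x 20 mm (x, y, z), 200 g. Origin at the centre of its underside
- dock: fixed charging pad with a maple fence corner. Origin at the inner corner of the two fences, at shelf level (z = 0). Black pad 4 mm thick from x = -130 to 0 and y = -115 to 0 mm; fences 10 mm thick, 18 mm high over the shelf, along the pad's +x edge (fence face at x = 0) and +y edge (face at y = 0). Seated, the bank's long side lies along x and its origin is at (-45, -30, 4) mm
- timer: fixed charge timer box, housing 160 x 76 x 20 mm. Origin at the centre of its underside on the shelf, x away from the robot. Knob axis at x = -45 mm; the lock cover starts at x = +45 mm. A black dot is printed on its top, beside the knob
- knob (a joint): timer knob, turning clockwise seen from above as the value grows (0 to 2.6 rad). At value j the pointer (white line on the bar) points at angle pi - j, counted counter-clockwise from timer's x axis; the pointer stands at the dot at j = 1.40 rad
- knob_grip (a point): on the knob's axis at the middle of its bar grip (z = 38 mm): bar 44 mm long along the pointer, 12 mm thick, 20 mm high (z = 28 to 48 mm), on a disc of 44 mm diameter; its x axis lies along the bar
- cover (a joint): frosted lock cover, an arch 60 mm long (x), 66 mm wide, top at z = 56 mm, sliding along the timer's -x: 0 = clear of the knob, 0.090 m = fully over the knob
- cover_tab (a point): middle of the tab on top of the lock cover (z = 68 mm): block 24 mm along the slide, 12 mm wide, z = 56 to 80 mm
- bowl: turquoise ceramic ring bowl, 80 mm across, 35 mm high, behind the open door's place; origin under its centre. Leave alone
- adapter: black plastic wall adapter 45 x 45 x 28 mm; origin under its centre. Leave alone
- stylus: glossy grey tablet stylus 140 x 10 x 10 mm, lying along its x; origin under its centre. Leave alone
Things that resemble listed ones, but are neither listed nor needed, are in the scene too. What is shaped like the key3 but green is not meant.

How it is judged:
On the way, in this order (a step that is already met when the one before it is completed fails the run):
1. the door is slid fully open (value of joint door above 0.295 m), for 0.2 s.
2. every key hangs by its ring on a peg of its own (((z of key1_eye in the frame of peg1 between -0.008 and 0.046 m and x of key1_eye in the frame of peg1 between -0.015 and 0.015 m and y of key1_eye in the frame of peg1 between -0.015 and 0.015 m) or (z of key1_eye in the frame of peg2 between -0.008 and 0.046 m and x of key1_eye in the frame of peg2 between -0.015 and 0.015 m and y of key1_eye in the frame of peg2 between -0.015 and 0.015 m) or (z of key1_eye in the frame of peg3 between -0.008 and 0.046 m and x of key1_eye in the frame of peg3 between -0.015 and 0.015 m and y of key1_eye in the frame of peg3 between -0.015 and 0.015 m) or (z of key1_eye in the frame of peg4 between -0.008 and 0.046 m and x of key1_eye in the frame of peg4 between -0.015 and 0.015 m and y of key1_eye in the frame of peg4 between -0.015 and 0.015 m)) and angle between each of key1, key2, key3, key4's own x axis and vertical below 0.6 rad and linear speed of each of key1, key2, key3, key4 below 0.04 m/s and ((z of key2_eye in the frame of peg1 between -0.008 and 0.046 m and x of key2_eye in the frame of peg1 between -0.015 and 0.015 m and y of key2_eye in the frame of peg1 between -0.015 and 0.015 m) or (z of key2_eye in the frame of peg2 between -0.008 and 0.046 m and x of key2_eye in the frame of peg2 between -0.015 and 0.015 m and y of key2_eye in the frame of peg2 between -0.015 and 0.015 m) or (z of key2_eye in the frame of peg3 between -0.008 and 0.046 m and x of key2_eye in the frame of peg3 between -0.015 and 0.015 m and y of key2_eye in the frame of peg3 between -0.015 and 0.015 m) or (z of key2_eye in the frame of peg4 between -0.008 and 0.046 m and x of key2_eye in the frame of peg4 between -0.015 and 0.015 m and y of key2_eye in the frame of peg4 between -0.015 and 0.015 m)) and ((z of key3_eye in the frame of peg1 between -0.008 and 0.046 m and x of key3_eye in the frame of peg1 between -0.015 and 0.015 m and y of key3_eye in the frame of peg1 between -0.015 and 0.015 m) or (z of key3_eye in the frame of peg2 between -0.008 and 0.046 m and x of key3_eye in the frame of peg2 between -0.015 and 0.015 m and y of key3_eye in the frame of peg2 between -0.015 and 0.015 m) or (z of key3_eye in the frame of peg3 between -0.008 and 0.046 m and x of key3_eye in the frame of peg3 between -0.015 and 0.015 m and y of key3_eye in the frame of peg3 between -0.015 and 0.015 m) or (z of key3_eye in the frame of peg4 between -0.008 and 0.046 m and x of key3_eye in the frame of peg4 between -0.015 and 0.015 m and y of key3_eye in the frame of peg4 between -0.015 and 0.015 m)) and ((z of key4_eye in the frame of peg1 between -0.008 and 0.046 m and x of key4_eye in the frame of peg1 between -0.015 and 0.015 m and y of key4_eye in the frame of peg1 between -0.015 and 0.015 m) or (z of key4_eye in the frame of peg2 between -0.008 and 0.046 m and x of key4_eye in the frame of peg2 between -0.015 and 0.015 m and y of key4_eye in the frame of peg2 between -0.015 and 0.015 m) or (z of key4_eye in the frame of peg3 between -0.008 and 0.046 m and x of key4_eye in the frame of peg3 between -0.015 and 0.015 m and y of key4_eye in the frame of peg3 between -0.015 and 0.015 m) or (z of key4_eye in the frame of peg4 between -0.008 and 0.046 m and x of key4_eye in the frame of peg4 between -0.015 and 0.015 m and y of key4_eye in the frame of peg4 between -0.015 and 0.015 m)) and distance between key1_eye and key2_eye above 0.04 m and distance between each of key1_eye, key2_eye and key3_eye above 0.04 m and distance between each of key1_eye, key2_eye, key3_eye and key4_eye above 0.04 m), for 0.2 s.
3. the door is slid fully shut (value of joint door below 0.012 m), for 0.2 s.
4. the knob's pointer stands at the dot, the lock cover still clear of it (value of joint knob between 1.28 and 1.52 rad and value of joint cover below 0.02 m), for 0.2 s.
At the end, for the whole second after the job is handed in: every key hangs at rest by its ring on a peg of its own (within 0.6 rad of upright); the power bank lies flat on the pad within 2.5 mm of both fences, square within 0.05 rad; the door is shut within 12 mm; the pointer is within 0.12 rad of the dot; the lock cover is within 8 mm of its stop (all of step 2 and x of bank in the frame of dock between -0.0475 and -0.042 m and y of bank in the frame of dock between -0.0325 and -0.027 m and z of bank in the frame of dock below 0.007 m and angle between bank's own z axis and vertical below 0.06 rad and angle between the x axis of bank and the x axis of dock, either way round below 0.05 rad and linear speed of bank below 0.02 m/s and value of joint knob between 1.28 and 1.52 rad and value of joint cover above 0.082 m and value of joint door below 0.012 m and velocity of joint door below 0.01 m/s); the robot touches nothing.
It fails at once if the bowl is moved more than 30 mm (distance of bowl from where it was at the start of the episode above 0.03 m).
It fails at once if the adapter is moved more than 30 mm (distance of adapter from where it was at the start of the episode above 0.03 m).
It fails at once if the stylus is moved more than 30 mm (distance of stylus from where it was at the start of the episode above 0.03 m).
Of key1, key2, key3, key4 only 2 to 4 are there at a start; the rules pass over those that are not, and their reading is None.
At some moment in a run one of key1, key2, key3, key4, bank may be knocked a few centimetres aside while the robot is not near it.
Once in a run the grip may slacken for a moment while it holds something.
It also fails if it takes over 210 s, if anything falls off the work surface, if the arm or the gripper's body presses on something with over 40 N, if the wrist force passes 120 N, or if a joint passes its speed limit or range.

## Working session

There is one attempt and no reset: what is moved stays moved. The work goes in short steps, Python scripts to look and compute and a tool call to move; the robot and the scene stay as the last step left them, time stands still between calls to the robot, and variables do not carry over. Pictures are saved under pics/ and viewed, at most 17 in all, crops included, and the job is handed in when it is done.

Besides the shell and the picture viewer there is one more tool, called after "Request:" as name([rows], argument=value, ...), one row to a line, values as JSON. drive_tool: Moves the arm, as the interface text tells. Shifts and turns lie within -1 to 1; 1 stands for 0.5 m of shift or pi/4 rad of turn. Its arguments: {"type":"object","properties":{"steps":{"type":"array","items":{"type":"array","items":{"type":"number"}}},"claw":{"type":"number"}},"required":["steps"]}

```bash
ls; mkdir -p pics; python3 - <<'E'
from cell import r
import cv2,json
o=r.get_obs(); print(o['time'],o['tcp_pos'],o['tool_rot'],o['finger_gap'])
for n in ['scene','top']:
    c=r.camera(n); cv2.imwrite(f'pics/{n}0.png',c['img'][:,:,::-1]); print(n,c['camera_matrix'],c['k1'],c['pose'])
E
```

```text
pics
0.0 [0.24565267 0.60132075 0.24740459] [ 1.92687197e-01  9.81259882e-01 -8.22214818e-04 -1.07421200e-04] 0.08519576826972779
scene [[566.05090976   0.         311.1775006 ]
 [  0.         566.05090976 245.60470814]
 [  0.           0.           1.        ]] 0.059469529149769 [[ 0.60092962  0.52239282 -0.60497052  1.38074516]
 [ 0.79929762 -0.3952293   0.45267771 -0.70740039]
 [-0.00262649 -0.75557894 -0.65505234  1.01910535]
 [ 0.          0.          0.          1.        ]]
top [[593.50368934   0.         322.72511756]
 [  0.         593.50368934 241.37956133]
 [  0.           0.           1.        ]] -0.08045293009068474 [[-0.0060483  -0.99076004  0.13549156  0.37279049]
 [-0.99997336  0.00543876 -0.00486841 -0.05439112]
 [ 0.00408652 -0.13551739 -0.99076654  1.34807148]
 [ 0.          0.          0.          1.        ]]
```

View pics/scene0.png

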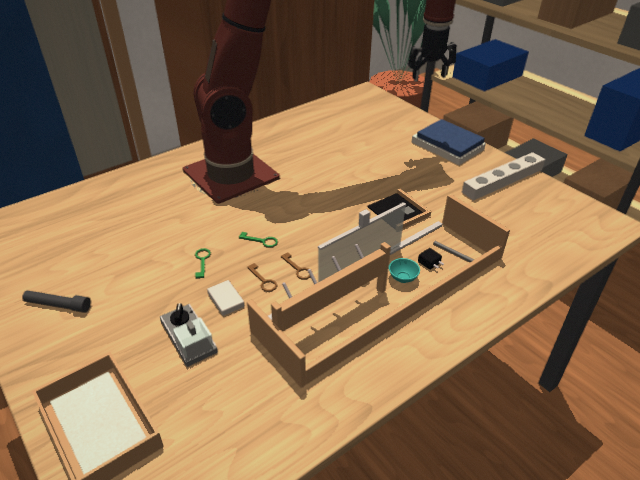

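View pics/top0.png

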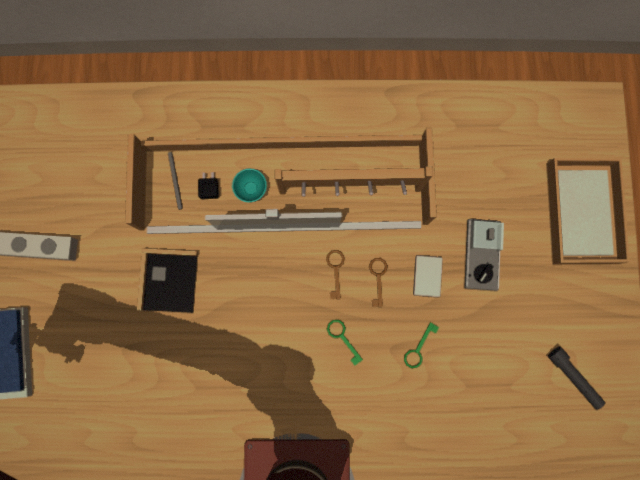

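The top view shows bronze keys at (335,275) and (378,283), the bank at (428,276), the timer at (484,255), and the dock at (168,280). The rack's pegs are near (303..404,187) and the door grip is at (272,212). Lookalikes:
- The green keys at (345,342) and (420,345) are not wanted.
- The white tray at (586,212) is not the bank.
- The blue/white box at (10,350) and the power strip at (33,245) are neither dock nor bank.

I'm choosing the two bronze keys and will check them in a close crop.

```bash
cat > h.py <<'E'
from cell import r
import cv2, numpy as np
def W(c,p): return c['pose'][:3,:3]@np.array(p)+c['pose'][:3,3]
def ray(c,u,v):
    K=c['camera_matrix']; q=np.array([(u-K[0,2])/K[0,0],(v-K[1,2])/K[1,1]]); s=q.copy()
    for _ in range(20): s=q/(1+c['k1']*(s@s))
    return c['pose'][:3,:3]@np.array([s[0],s[1],1.])
def onplane(c,u,v,z):
    d=ray(c,u,v); o=c['pose'][:3,3]; return o+d*(z-o[2])/d[2]
def proj(c,P):
    p=c['pose'][:3,:3].T@(np.array(P)-c['pose'][:3,3]); s=p[:2]/p[2]; s=s*(1+c['k1']*(s@s)); K=c['camera_matrix']
    return s*K[0,0]+K[:2,2]
def find(c,n,k=6,f='place_of'):
    return [(round(d['conf'],2),W(c,d['point']).round(4)) for d in getattr(r,f)(n,c)[:k] if d['conf']>.15]
def comp(c,n,z,i=0):
    """mask centroid and rectangle on plane z"""
    out=[]
    for d in r.masks_of(n,c)[:6]:
        if d['conf']<.2: continue
        m=d['pixels']; v,u=np.nonzero(m); col=c['img'][m].mean(0).round()
        P=np.array([onplane(c,a,b,z)[:2] for a,b in zip(u,v)]).astype(np.float32)
        out.append((round(d['conf'],2),(u.mean().round(),v.mean().round()),col,cv2.minAreaRect(P)))
    return out
def obs():
    o=r.get_obs(); q=o['tool_rot']; from scipy.spatial.transform import Rotation as R
    M=R.from_quat(q).as_matrix(); print('t',round(o['time'],2),'tcp',o['tcp_pos'].round(4),'yaw x-axis',np.arctan2(M[1,0],M[0,0]).round(4),'gap',round(o['finger_gap'],4),'F',np.round(o['contact_force'],1)); return o,M
E
python3 - <<'E'
from h import *
ct=r.camera('top'); cs=r.camera('scene')
for n in ['rack','door','peg1','dock','timer','knob_grip','cover_tab','key1','key1_eye','bank','bowl']:
    for nm,c in (('top',ct),('scene',cs)): print(n,nm,find(c,n))
print('bank',comp(ct,'bank',.02)); print('key',comp(ct,'key1',.004))
im=ct['img'][:,:,::-1]
a=cv2.resize(im[160:380,300:460],None,fx=2.5,fy=2.5,interpolation=cv2.INTER_CUBIC)
b=cv2.resize(im[160:320,120:280],(400,400),interpolation=cv2.INTER_CUBIC); 
o=np.zeros((600,800,3),np.uint8); o[:550,:400]=a; o[:400,400:]=b; cv2.imwrite('pics/crop1.png',o)
E
```

```text
rack top [(0.92, array([ 5.907e-01, -1.280e-01,  2.000e-04]))]
rack scene [(0.64, array([ 5.925e-01, -1.210e-01, -5.000e-04]))]Traceback (most recent call last):
  File "<stdin>", line 4, in <module>
  File "h.py", line 14, in find
    return [(round(d['conf'],2),W(c,d['point']).round(4)) for d in getattr(r,f)(n,c)[:k] if d['conf']>.15]
                                                                   ~~~~~~~~~~~~^^^^^
ValueError: it knows: adapter, bank, bowl, cover_tab, dock, key, key1_eye, key2_eye, key3_eye, key4_eye, knob_grip, peg, rack, stylus, timer
```

```bash
python3 - <<'E'
from h import *
ct=r.camera('top'); cs=r.camera('scene')
for n in ['rack','peg','dock','timer','knob_grip','cover_tab','key','key1_eye','bank']:
    for nm,c in (('top',ct),('scene',cs)): print(n,nm,find(c,n))
for n,z in (('bank',.02),('key',.004)):
    try: print(n,comp(ct,n,z))
    except ValueError as e: print(e)
im=ct['img'][:,:,::-1]
a=cv2.resize(im[160:380,300:460],None,fx=2.5,fy=2.5,interpolation=cv2.INTER_CUBIC)
b=cv2.resize(im[160:320,120:280],(400,400),interpolation=cv2.INTER_CUBIC); 
o=np.zeros((600,800,3),np.uint8); o[:550,:400]=a; o[:400,400:]=b; cv2.imwrite('pics/crop1.png',o)
E
```

```text
rack top [(0.66, array([ 0.5873, -0.1289,  0.0012]))]
rack scene [(0.94, array([ 5.934e-01, -1.238e-01, -3.000e-04]))]
peg top [(0.59, array([ 0.6753, -0.2289,  0.1124])), (0.58, array([ 0.6742, -0.0876,  0.1118])), (0.57, array([ 0.6727, -0.1604,  0.1101])), (0.54, array([ 0.6692, -0.0164,  0.1102])), (0.26, array([ 0.4698, -0.0873,  0.0044]))]
peg scene [(0.61, array([ 0.671 , -0.1563,  0.1072])), (0.51, array([ 0.6716, -0.2279,  0.106 ])), (0.5, array([ 0.67  , -0.0867,  0.1106])), (0.45, array([ 0.6675, -0.019 ,  0.1079]))]
dock top [(0.66, array([ 0.5366,  0.3415, -0.0055]))]
dock scene [(0.92, array([ 0.5327,  0.3454, -0.0012]))]
timer top [(0.62, array([ 0.523 , -0.4226, -0.0015]))]
timer scene [(0.71, array([ 0.5234, -0.4212, -0.0017])), (0.67, array([ 0.4724, -0.2961, -0.0014]))]
knob_grip top []
knob_grip scene [(0.59, array([ 0.4786, -0.4191,  0.0372]))]
cover_tab top [(0.94, array([ 0.5621, -0.427 ,  0.0702]))]
cover_tab scene [(0.74, array([ 0.6681, -0.0855,  0.1092])), (0.72, array([ 0.5639, -0.4231,  0.0697]))]
key top [(0.76, array([ 0.4716, -0.0893,  0.0043])), (0.7,
[... 864 characters left out ...]
46.0)), array([ 70., 122.,  61.]), ((0.33129459619522095, -0.1115635335445404), (0.10775958001613617, 0.023843975737690926), 28.830936431884766)), (0.68, (np.float64(378.0), np.float64(282.0)), array([124.,  83.,  45.]), ((0.4631984531879425, -0.18614332377910614), (0.04109329357743263, 0.10896158963441849), 89.56792449951172)), (0.67, (np.float64(336.0), np.float64(273.0)), array([128.,  87.,  48.]), ((0.4819953739643097, -0.08848622441291809), (0.041019514203071594, 0.10921560227870941), 89.6121597290039)), (0.62, (np.float64(427.0), np.float64(334.0)), array([ 66., 121.,  59.]), ((0.33963000774383545, -0.29041165113449097), (0.022425157949328423, 0.07368578761816025), 46.52339172363281))]
```

View pics/crop1.png

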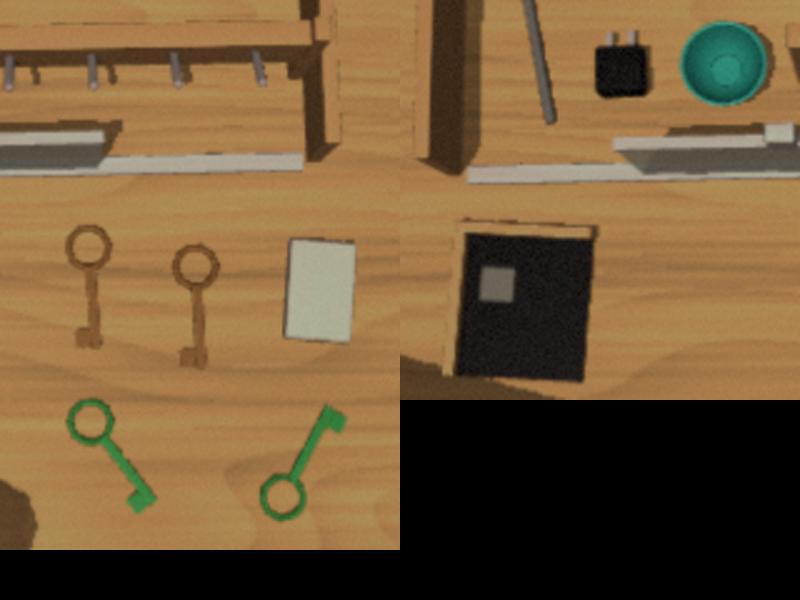

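The left crop confirms two bronze keys, rings away from the robot, and two green ones I'll leave. On the right is the black pad with fences on its top and left edges and a printed grey square. Next I'm averaging measurements and getting the yaws.

```bash
python3 - <<'E'
from h import *
acc={}
for i in range(4):
    for cn in ('top','scene'):
        c=r.camera(cn)
        for n in ['rack','peg','dock','timer','knob_grip','cover_tab']:
            for cf,p in find(c,n):
                if cf<.4: continue
                for k in acc.setdefault(n,[]):
                    if np.linalg.norm(k[0]-p)<.03: k.append(p);break
                else: acc[n].append([p])
for n in acc:
    for k in acc[n]:
        if len(k)>1: print(n,len(k),np.mean(k,0).round(4),np.std(k,0).round(4))
ct=r.camera('top')
for n,z in (('dock',.004),('timer',.02),('knob_grip',.048)):
    try: print(n,comp(ct,n,z))
    except Exception as e: print(e)
print('grip top',onplane(ct,272,212,.188),'track ends',onplane(ct,148,230,.008),onplane(ct,421,224,.008))
print('door top L/R',onplane(ct,206,216,.151),onplane(ct,341,214,.151))
im=ct['img'][:,:,::-1]
o=np.hstack([cv2.resize(im[a:a+100,b:b+100],(400,400),interpolation=cv2.INTER_CUBIC) for a,b in ((210,435),(235,120))])
cv2.imwrite('pics/crop2.png',o)
E
```

```text
rack 8 [ 5.912e-01 -1.255e-01  4.000e-04] [0.0023 0.0041 0.002 ]
peg 2 [ 0.501  -0.1884  0.0093] [0.002  0.0009 0.001 ]
peg 7 [ 0.6739 -0.2281  0.1082] [0.0027 0.0019 0.0026]
peg 4 [ 0.6734 -0.1577  0.1109] [0.0017 0.003  0.0018]
peg 8 [ 0.6718 -0.0883  0.1112] [0.0009 0.0011 0.0018]
peg 5 [ 0.6709 -0.0192  0.11  ] [0.0015 0.002  0.0016]
dock 7 [ 0.5353  0.3442 -0.0018] [0.002  0.0026 0.0021]
timer 8 [ 0.5223 -0.4216 -0.0022] [0.0011 0.0024 0.0027]
knob_grip 8 [ 0.4794 -0.4212  0.038 ] [0.0022 0.0032 0.0015]
cover_tab 8 [ 0.5626 -0.4261  0.0698] [0.0022 0.0038 0.0012]
dock [(0.81, (np.float64(167.0), np.float64(280.0)), array([52., 42., 34.]), ((0.4692811965942383, 0.29352709650993347), (0.12990689277648926, 0.14147529006004333), 86.51836395263672)), (0.21, (np.float64(403.0), np.float64(188.0)), array([108.,  94.,  85.]), ((0.6816697716712952, -0.24866794049739838), (0.022274035960435867, 0.006250511854887009), 12.353665351867676))]
timer [(0.94, (np.float64(483.0), np.float64(254.0)), array([107., 104.,  92.]), ((0.5228105187416077, -0.42641812562942505), (0.08496168255805969, 0.16163034737110138), 85.11561584472656)), (0.36, (np.float64(483.0), np.float64(273.0)), array([36., 33., 30.]), ((0.4792743921279907, -0.42150503396987915), (0.04420984536409378, 0.04303743690252304), 89.49140167236328))]
knob_grip [(0.87, (np.float64(483.0), np.float64(274.0)), array([35., 32., 29.]), ((0.4759265184402466, -0.41263124346733093), (0.04102963209152222, 0.03990420326590538), 89.49160766601562))]
grip top [0.59091259 0.04034979 0.188     ] track ends [0.58465462 0.34046826 0.008     ] [ 0.59506871 -0.28675346  0.008     ]
door top L/R [0.59039457 0.17902396 0.151     ] [ 0.59292412 -0.0980691   0.151     ]
```

View pics/crop2.png

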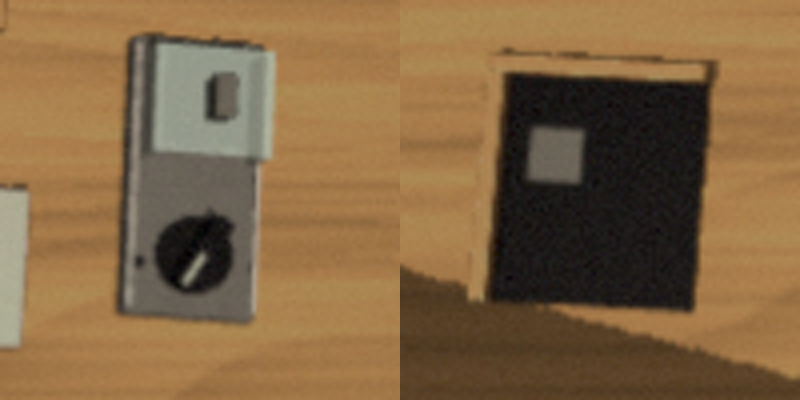

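The timer pointer sits at about j≈0.55 with the dot to its left, at crop (138,260). Timer yaw is about -0.06, dock yaw about -0.063 and rack yaw about 0.02. Next I align the tool with the rack and go to the door grip.

Request:
drive_tool([
  [0,0,0,-0.173],
  [0,0,0,-0.173],
  [0,0,0,-0.173],
  [0,0,0,0],
], claw=0.06)

```text
time: 4.8
tcp_pos: [0.2458, 0.6017, 0.2483]
tool_rot: [-0.011, 1.0, 0.0, -0.0]
contact_force: [0.7, 1.3, -0.6]
finger_gap: 0.0453
grasp_force: 0.0
```

Request:
drive_tool([
  [-0.048,-0.081,0,0],
  [-0.048,-0.081,0,0],
  [-0.048,-0.081,0,0],
  [-0.048,-0.081,0,0],
  [-0.048,-0.081,0,0],
])

```text
time: 5.3
tcp_pos: [0.3706, 0.3999, 0.2485]
tool_rot: [-0.008, 1.0, 0.0, 0.0]
contact_force: [0.4, 0.2, 0.7]
finger_gap: 0.0452
grasp_force: 0.0
```

Request:
drive_tool([
  [-0.048,-0.081,0,0],
  [-0.048,-0.081,0,0],
  [-0.048,-0.081,0,0],
  [-0.048,-0.081,0,0],
  [-0.048,-0.081,0,0],
])

```text
time: 5.8
tcp_pos: [0.4945, 0.1998, 0.2487]
tool_rot: [-0.008, 1.0, 0.0, 0.0]
contact_force: [1.4, 0.7, 0.4]
finger_gap: 0.0455
grasp_force: 0.0
```

Request:
drive_tool([
  [-0.048,-0.081,0,0],
  [-0.048,-0.081,0,0],
  [-0.048,-0.081,0,0],
  [0,0,0,0],
  [0,0,0,0],
])

```text
time: 6.3
tcp_pos: [0.5685, 0.0802, 0.2483]
tool_rot: [-0.007, 1.0, -0.0, -0.0]
contact_force: [-0.6, 0.7, 0.4]
finger_gap: 0.045
grasp_force: 0.0
```

Request:
drive_tool([
  [-0.043,-0.078,0,-0.008],
  [0,0,0.08,0],
  [0,0,0.064,0],
  [0,0,0,0],
])

```text
time: 6.7
tcp_pos: [0.5874, 0.0445, 0.1721]
tool_rot: [-0.013, 1.0, -0.0, -0.004]
contact_force: [0.7, -0.1, 0.5]
finger_gap: 0.0452
grasp_force: 0.0
```

Request:
drive_tool([
  [0,0,0,0],
  [0,0,0,0],
  [0,0,0,0],
  [0,0,0,0],
], claw=-1)

```text
time: 7.1
tcp_pos: [0.5909, 0.0437, 0.1781]
tool_rot: [-0.013, 1.0, 0.001, 0.001]
contact_force: [-5.2, 1.3, 7.0]
finger_gap: 0.0232
grasp_force: 61.4
```

Request:
drive_tool([
  [0,0.05,0,0],
  [0,0.06,0,0],
  [0,0.06,0,0],
  [0,0.06,0,0],
  [0,0.04,0,0],
])

```text
time: 7.6
tcp_pos: [0.5888, 0.1799, 0.1782]
tool_rot: [-0.013, 1.0, 0.001, 0.003]
contact_force: [5.8, -1.4, 0.9]
finger_gap: 0.0229
grasp_force: 60.7
```

Request:
drive_tool([
  [0,0.01,0,0],
  [0,0,0,0],
  [0,0,0,0],
])

```text
time: 7.9
tcp_pos: [0.5888, 0.1835, 0.1782]
tool_rot: [-0.013, 1.0, 0.001, 0.003]
contact_force: [5.8, 0.9, 1.5]
finger_gap: 0.0229
grasp_force: 61.1
```

Request:
drive_tool([
  [0,0.008,0,0],
  [0,0,0,0],
  [0,0.006,0,0],
  [0,0,0,0],
  [0,0,0,0],
])

```text
time: 8.4
tcp_pos: [0.5888, 0.1847, 0.1781]
tool_rot: [-0.011, 1.0, -0.002, 0.002]
contact_force: [1.2, -14.4, 8.6]
finger_gap: 0.0224
grasp_force: 61.8
```

Request:
drive_tool([
  [0,0,0,0],
  [0,0,0,0],
  [0,0,-0.09,0],
  [0,0,-0.09,0],
  [0,0,0,0],
], claw=0.0)

```text
time: 8.9
tcp_pos: [0.589, 0.1911, 0.2733]
tool_rot: [-0.013, 1.0, 0.002, 0.005]
contact_force: [0.5, -0.1, -0.6]
finger_gap: 0.0429
grasp_force: 0.0
```

```bash
cat >> h.py <<'E'
def bronze(c,z=.0065):
    """bronze keys: eye (circle fit of hole ring half) and axis from mask"""
    out=[]
    for d in r.masks_of('key',c):
        m=d['pixels']; 
        if d['conf']<.2: continue
        col=c['img'][m].mean(0)
        if col[1]>col[0]: continue
        v,u=np.nonzero(m); P=np.array([onplane(c,a,b,z)[:2] for a,b in zip(u,v)])
        (cx,cy),(w,h),ang=cv2.minAreaRect(P.astype(np.float32))
        out.append((round(d['conf'],2),(cx,cy),(w,h),ang,P))
    return out
def keyfit(P):
    """fit key template (origin,yaw) to ground points by area overlap"""
    from scipy.optimize import minimize
    g=np.stack(np.meshgrid(np.arange(-.05,.07,.001),np.arange(-.024,.024,.001)),-1).reshape(-1,2)
    x,y=g.T; rr=np.hypot(x-.046,y); T=g[((rr<.0215)&(rr>.0145))|((abs(y)<.0045)&(x>-.045)&(x<.029))|((x>-.044)&(x<-.028)&(y>0)&(y<.0195))]
    from scipy.spatial import cKDTree
    best=None
    K=cKDTree(P); c0=P.mean(0)
    for a0 in np.arange(0,2*np.pi,np.pi/6):
        def f(q):
            C,S=np.cos(q[2]),np.sin(q[2]); M=T@np.array([[C,S],[-S,C]])+q[:2]
            return np.mean(np.minimum(K.query(M[::5])[0],.01)**2)+np.mean(np.minimum(cKDTree(M).query(P)[0],.01)**2)
        s=minimize(f,[c0[0],c0[1],a0],method='Nelder-Mead',options=dict(xatol=2e-4,fatol=1e-10,initial_simplex=[[c0[0]-.02,c0[1],a0],[c0[0]+.02,c0[1],a0],[c0[0],c0[1]+.02,a0],[c0[0],c0[1],a0+.3]]))
        if best is None or s.fun<best.fun: best=s
    return best.x, best.fun**.5
E
python3 - <<'E'
from h import *
obs(); ct=r.camera('top')
for b in bronze(ct): print(b[:4],keyfit(b[4]))
print('bank',comp(ct,'bank',.02)); cs=r.camera('scene'); print('key',find(ct,'key'),find(cs,'key'))
print('eye',find(ct,'key1_eye'),find(cs,'key1_eye'))
E
```

```text
t 8.9 tcp [0.589  0.1911 0.2733] yaw x-axis -3.1149 gap 0.0429 F [ 0.5 -0.1 -0.6]
(0.78, (0.46282216906547546, -0.18704766035079956), (0.023614997044205666, 0.1097436249256134), 85.14126586914062) (array([ 0.45234521, -0.18777958,  6.2966906 ]), np.float64(0.005750329949509508))
(0.53, (0.48179173469543457, -0.08841827511787415), (0.04093410074710846, 0.10900827497243881), 89.61222839355469) (array([ 0.47050357, -0.0916178 ,  0.07316897]), np.float64(0.0011814589750335678))
(0.43, (0.5241870284080505, 0.23163990676403046), (0.01848440431058407, 0.006889808923006058), 1.2751023769378662) (array([0.49748953, 0.21657119, 3.75961994]), np.float64(0.008693636787002103))
bank [(0.79, (np.float64(427.0), np.float64(276.0)), array([193., 189., 161.]), ((0.474420964717865, -0.2956131100654602), (0.06249915435910225, 0.0912357047200203), 84.99647521972656)), (0.49, (np.float64(370.0), np.float64(188.0)), array([126., 109.,  96.]), ((0.6782799363136292, -0.16919884085655212), (0.02612437680363655, 0.007939382456243038), 8.231733322143555))]
key [(0.66, array([ 0.3222, -0.1158, -0.0007])), (0.54, array([ 0.4697, -0.0916,  0.0038])), (0.54, array([ 0.3303, -0.2826, -0.0056])), (0.51, array([ 0.451 , -0.1838,  0.0009]))] [(0.76, array([ 0.3212, -0.1156,  0.0039])), (0.73, array([ 0.4663, -0.0909,  0.0038])), (0.71, array([ 0.4559, -0.1832,  0.0035])), (0.51, array([ 3.315e-01, -2.834e-01,  3.000e-04]))]
eye [(0.56, array([ 0.4998, -0.1913,  0.0066]))] [(0.71, array([ 0.5152, -0.0855,  0.0062]))]
```

```bash
cat >> h.py <<'E'
def go(x,y,z,yaw=None):
    o,M=obs(); d=(M.T@(np.array([x,y,z])-o['tcp_pos']))/.5
    a=np.arctan2(M[1,0],M[0,0])
    t=0 if yaw is None else -((yaw-a+np.pi)%(2*np.pi)-np.pi)/(np.pi/4)
    print('units (before turn)',d.round(4),'rows>=',np.ceil(np.linalg.norm(d)*10),'turn',round(t,3))
    if yaw is not None:
        c,s=np.cos(yaw),np.sin(yaw); R=np.array([[c,s,0],[s,-c,0],[0,0,-1.]]); print('units (after turn)',(R.T@(np.array([x,y,z])-o['tcp_pos'])/.5).round(4))
E
python3 -c "
from h import *
go(.4705,-.0916,.1,.073+np.pi)"
```

```text
t 9.3 tcp [0.5861 0.1899 0.2652] yaw x-axis -3.1154 gap 0.0427 F [0.1 0.  0.1]
units (before turn) [ 0.2454 -0.5564  0.3313] rows>= 7.0 turn -0.06
units (after turn) [ 0.2717 -0.5445  0.3305]
```

Request:
drive_tool([
  [0,0,0,-0.06],
  [0.0388,-0.0778,0,0],
  [0.0388,-0.0778,0,0],
  [0.0388,-0.0778,0,0],
  [0.0388,-0.0778,0,0],
])

```text
time: 9.8
tcp_pos: [0.5196, 0.0275, 0.2658]
tool_rot: [-0.037, 0.999, -0.0, -0.0]
contact_force: [0.0, 0.0, 0.5]
finger_gap: 0.0428
grasp_force: 0.0
```

Request:
drive_tool([
  [0.0388,-0.0778,0,0],
  [0.0388,-0.0778,0.03,0],
  [0.0388,-0.0778,0.05,0],
  [0,0,0.09,0],
  [0,0,0.09,0],
])

```text
time: 10.3
tcp_pos: [0.4709, -0.0928, 0.1356]
tool_rot: [-0.035, 0.999, 0.0, 0.001]
contact_force: [1.8, 1.4, 0.0]
finger_gap: 0.043
grasp_force: 0.0
```

Request:
drive_tool([
  [0,0,0.06,0],
  [0,0,0,0],
  [0,0,0,0],
  [0,0,0,0],
])

```text
time: 10.7
tcp_pos: [0.4724, -0.0916, 0.1082]
tool_rot: [-0.037, 0.999, -0.0, 0.001]
contact_force: [-0.2, -0.4, -0.5]
finger_gap: 0.0427
grasp_force: 0.0
```

```bash
python3 -c "
from h import *
go(.4705,-.0916,.0195,.073+np.pi)"
```

```text
t 10.7 tcp [ 0.4724 -0.0916  0.1082] yaw x-axis -3.0683 gap 0.0427 F [-0.2 -0.4 -0.5]
units (before turn) [0.0041 0.0004 0.1773] rows>= 2.0 turn 0.0
units (after turn) [0.0037 0.0003 0.1773]
```

Request:
drive_tool([
  [0.004,0,0.08,0],
  [0,0,0.07,0],
  [0,0,0.028,0],
  [0,0,0,0],
])

```text
time: 11.1
tcp_pos: [0.4694, -0.0916, 0.0173]
tool_rot: [-0.037, 0.999, -0.0, -0.0]
contact_force: [0.3, -0.1, 0.9]
finger_gap: 0.043
grasp_force: 0.0
```

Request:
drive_tool([
  [0,0,0,0],
  [0,0,0,0],
  [0,0,0,0],
  [0,0,0,0],
], claw=-1)

```text
time: 11.5
tcp_pos: [0.4704, -0.0916, 0.0191]
tool_rot: [-0.037, 0.999, 0.0, 0.001]
contact_force: [-2.2, -0.3, 9.0]
finger_gap: 0.0064
grasp_force: 58.9
```

Request:
drive_tool([
  [0,0,-0.06,0],
  [0,0,-0.09,0],
  [0,0,-0.09,0],
  [0,0,-0.09,0],
  [0,0,0,0],
])

```text
time: 12.0
tcp_pos: [0.4725, -0.0922, 0.1892]
tool_rot: [-0.036, 0.999, 0.001, 0.005]
contact_force: [-0.1, 0.8, -0.9]
finger_gap: 0.0068
grasp_force: 59.1
```

```bash
python3 -c "
from h import *
c=r.camera('scene'); print(find(c,'key'),find(c,'key1_eye'))
go(.571,-.0917,.185)"
```

```text
[(0.7, array([ 0.4535, -0.1839,  0.0056])), (0.69, array([ 0.4664, -0.0905,  0.1738])), (0.63, array([ 0.3323, -0.2847,  0.001 ])), (0.44, array([ 0.3215, -0.1151,  0.0005])), (0.24, array([ 0.6718, -0.0864,  0.108 ]))] [(0.66, array([ 0.5194, -0.0881,  0.1774])), (0.65, array([ 0.5212, -0.4202, -0.0022]))]
t 12.15 tcp [ 0.469  -0.0915  0.1827] yaw x-axis -3.0682 gap 0.0068 F [-0.   0.9 -2.1]
units (before turn) [-0.2034 -0.0154 -0.0045] rows>= 3.0 turn 0
```

Request:
drive_tool([
  [-0.07,-0.005,-0.01,0],
  [-0.07,-0.005,0,0],
  [-0.063,-0.005,0,0],
  [0,0,0,0],
  [0,0,0,0],
])

```text
time: 12.65
tcp_pos: [0.5701, -0.0919, 0.1854]
tool_rot: [-0.036, 0.999, -0.001, -0.002]
contact_force: [-0.2, -1.3, -0.3]
finger_gap: 0.0065
grasp_force: 59.1
```

```bash
python3 -c "
from h import *
for cn in ('scene','top'):
  c=r.camera(cn); print(find(c,'key',3),find(c,'key1_eye'),find(c,'peg'))
  u,v=proj(c,[.63,-.09,.14]).astype(int); cv2.imwrite(f'pics/hov_{cn}.png',cv2.resize(c['img'][v-50:v+50,u-50:u+50,::-1],(400,400),interpolation=cv2.INTER_CUBIC))
cv2.imwrite('pics/hov.png',np.hstack([cv2.imread('pics/hov_scene.png'),cv2.imread('pics/hov_top.png')]))
go(.6006,-.0917,.1511)"
```

```text
[(0.67, array([ 0.4544, -0.184 , -0.0012])), (0.61, array([ 0.5669, -0.0881,  0.1695])), (0.49, array([ 0.3231, -0.1143,  0.0017]))] [(0.43, array([ 0.6151, -0.0852,  0.1736]))] [(0.57, array([ 0.6724, -0.2255,  0.1054])), (0.53, array([ 0.6714, -0.1562,  0.1086])), (0.46, array([ 0.474 , -0.2949, -0.0031])), (0.39, array([ 0.6684, -0.0225,  0.108 ])), (0.38, array([ 0.6708, -0.0863,  0.1077])), (0.18, array([ 0.4971, -0.1784,  0.0012]))]
[(0.85, array([ 0.4493, -0.1836,  0.0014])), (0.82, array([ 0.3322, -0.2828, -0.0007])), (0.63, array([ 0.5003, -0.1905,  0.007 ]))] [(0.64, array([ 0.5366,  0.3428, -0.0036]))] [(0.56, array([ 0.6767, -0.2281,  0.1116])), (0.41, array([ 0.6694, -0.0175,  0.1121]))]
t 13.05 tcp [ 0.5706 -0.0917  0.1877] yaw x-axis -3.0685 gap 0.0062 F [-0.3  0.7 -1.9]
units (before turn) [-0.0597 -0.0044  0.0732] rows>= 1.0 turn 0
```

View pics/hov.png

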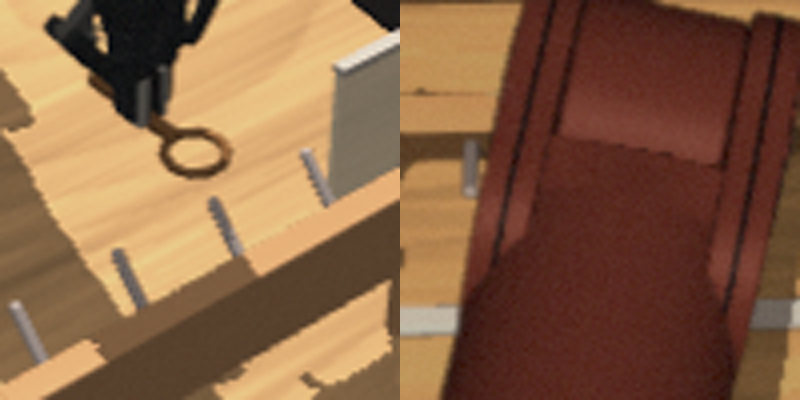

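The left view shows the ring level in the gripper, just above and in front of peg 3's tip at (215,205). Next I lower it along the peg.

Request:
drive_tool([
  [-0.02,-0.001,0.025,0],
  [-0.02,-0.001,0.024,0],
  [-0.02,-0.002,0.024,0],
  [0,0,0,0],
  [0,0,0,0],
])

```text
time: 13.55
tcp_pos: [0.6006, -0.0917, 0.151]
tool_rot: [-0.037, 0.999, -0.0, -0.0]
contact_force: [-0.4, 0.1, 0.0]
finger_gap: 0.0064
grasp_force: 59.1
```

```bash
python3 -c "
from h import *
c=r.camera('scene'); print(find(c,'key1_eye'))
u,v=proj(c,[.63,-.09,.14]).astype(int); cv2.imwrite('pics/on.png',cv2.resize(c['img'][v-50:v+50,u-50:u+50,::-1],(400,400),interpolation=cv2.INTER_CUBIC))
obs()"
```

```text
[(0.62, array([ 0.644 , -0.0858,  0.1356])), (0.5, array([ 0.4534, -0.18  ,  0.0043])), (0.44, array([0.6816, 0.2035, 0.0046]))]
t 13.65 tcp [ 0.6008 -0.0917  0.1517] yaw x-axis -3.0687 gap 0.0065 F [ 0.6  0.6 -0.3]
```

View pics/on.png

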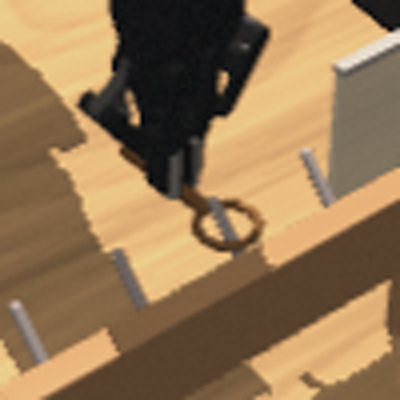

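The peg passes through the ring at (222,220). Releasing.

Request:
drive_tool([
  [0,0,0,0],
  [0,0,0,0],
  [0,0,0,0],
  [0,0,-0.04,0],
  [0,0,-0.09,0],
], claw=-0.35)

```text
time: 14.15
tcp_pos: [0.5989, -0.091, 0.2134]
tool_rot: [-0.037, 0.999, 0.0, -0.003]
contact_force: [0.7, -0.4, 0.2]
finger_gap: 0.0274
grasp_force: 0.0
```

Request:
drive_tool([
  [0.07,0,-0.04,0],
  [0.08,0,0,0],
  [0.08,0,0,0],
  [0,0,0,0],
])

```text
time: 14.55
tcp_pos: [0.4823, -0.1011, 0.2362]
tool_rot: [-0.036, 0.999, 0.001, -0.0]
contact_force: [-0.1, 0.7, 0.6]
finger_gap: 0.0278
grasp_force: 0.0
```

```bash
python3 -c "
from h import *
c=r.camera('scene'); print(find(c,'key1_eye'),find(c,'key'))
u,v=proj(c,[.63,-.09,.14]).astype(int); cv2.imwrite('pics/hung.png',cv2.resize(c['img'][v-50:v+50,u-50:u+50,::-1],(400,400),interpolation=cv2.INTER_CUBIC))
c=r.camera('top')
for b in bronze(c): print(b[:4],keyfit(b[4]))
cv2.imwrite('pics/t2.png',c['img'][150:400,250:470,::-1])
obs()"
```

```text
[(0.19, array([ 0.6708, -0.0866,  0.1079]))] [(0.63, array([ 0.6673, -0.0883,  0.0595])), (0.53, array([ 0.4539, -0.1825,  0.002 ])), (0.45, array([ 0.3329, -0.2826, -0.0025]))]
(0.42, (0.6899566650390625, -0.08993561565876007), (0.028084445744752884, 0.0420723631978035), 32.69516372680664) (array([ 0.69894889, -0.11368724,  5.25892892]), np.float64(0.008235936056681882))
(0.39, (0.699081540107727, 0.0382082462310791), (0.24163322150707245, 0.72006756067276), 0.7930761575698853) (array([ 7.00211498e-01, -4.63138880e-03,  4.80902883e+00]), np.float64(0.00976194468335248))
t 14.8 tcp [ 0.4871 -0.0997  0.236 ] yaw x-axis -3.068 gap 0.0277 F [ 0.1 -0.1 -0.5]
```

View pics/hung.png

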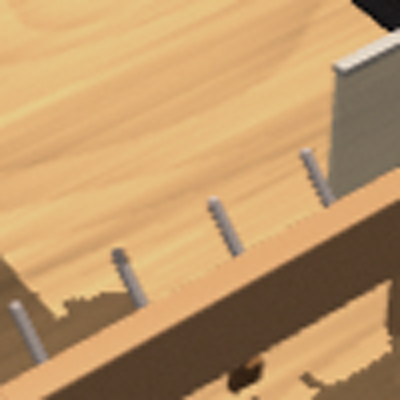

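The bit shows below the rail at (243,375), so key A hangs. Now the second key.

Request:
drive_tool([
  [0,0.09,0,0],
  [0,0.09,0,0],
  [0,0.09,0,0],
  [0,0.05,0,0],
], claw=0.0)

```text
time: 15.2
tcp_pos: [0.4746, 0.0637, 0.2355]
tool_rot: [-0.038, 0.999, -0.0, -0.0]
contact_force: [0.6, 0.2, -0.2]
finger_gap: 0.0426
grasp_force: 0.0
```

```bash
python3 -c "
from h import *
for i in range(3):
  c=r.camera('top')
  for b in bronze(c):
    if b[1][0]<.55: print(b[:4],keyfit(b[4]))
print(find(c,'key'))
# own segmentation: bronze darker than table
im=c['img'].astype(int); u0,v0=proj(c,[.463,-.186,.0]).astype(int)
sub=im[v0-40:v0+40,u0-25:u0+25]; g=sub.sum(2); m=(g<300).astype(np.uint8)
n,l,st,ce=cv2.connectedComponentsWithStats(m,connectivity=8); print(st,n)
k=1+np.argmax(st[1:,4]); v,u=np.nonzero(l==k); P=np.array([onplane(c,a+u0-25,b+v0-40,.0065)[:2] for a,b in zip(u,v)]); print(keyfit(P))
go(.452,-.186,.1)
"
```

```text
(0.87, (0.46181875467300415, -0.18217986822128296), (0.1067507416009903, 0.028636690229177475), 4.136958122253418) (array([ 0.45151551, -0.18693421,  0.08936211]), np.float64(0.004269020812885157))
(0.71, (0.46192848682403564, -0.18447357416152954), (0.04323039576411247, 0.11112072318792343), 89.09265899658203) (array([ 0.45196036, -0.18719755,  0.04432233]), np.float64(0.0012568717522828637))
(0.7, (0.4560673236846924, -0.18420636653900146), (0.038686078041791916, 0.09943462908267975), 88.86861419677734) (array([ 0.44937034, -0.18743914,  6.31895192]), np.float64(0.0037385591222770993))
[(0.81, array([ 0.3212, -0.1186, -0.0008])), (0.76, array([ 0.3284, -0.2823, -0.0015])), (0.63, array([ 0.4788, -0.2979, -0.004 ])), (0.59, array([ 0.6696, -0.0893,  0.0635])), (0.53, array([ 0.4518, -0.1854,  0.0007]))]
[[   0    0   50   80 3483]
 [  17   16   19   39  192]
 [   0   40   13   40  279]
 [  20   57   11    8   46]] 4
(array([ 0.41406693, -0.13177715,  3.32784832]), np.float64(0.006448552143941015))
t 15.55 tcp [0.475  0.0584 0.2358] yaw x-axis -3.0704 gap 0.0426 F [-0.1  0.2 -0.9]
units (before turn) [ 0.0806 -0.4841  0.2718] rows>= 6.0 turn 0
```

Request:
drive_tool([
  [0,0,0,0.034],
  [0.0135,-0.0977,0,0],
  [0.0135,-0.0977,0,0],
  [0.0135,-0.0977,0,0],
  [0.0135,-0.0977,0.02,0],
])

```text
time: 16.05
tcp_pos: [0.4567, -0.1392, 0.2271]
tool_rot: [-0.022, 1.0, 0.0, 0.001]
contact_force: [0.9, 0.4, -0.5]
finger_gap: 0.0426
grasp_force: 0.0
```

Request:
drive_tool([
  [0.0135,-0.0977,0.02,0],
  [0,0,0.09,0],
  [0,0,0.09,0],
  [0,0,0.05,0],
  [0,0,0,0],
])

```text
time: 16.55
tcp_pos: [0.4497, -0.1854, 0.0982]
tool_rot: [-0.022, 1.0, 0.0, -0.003]
contact_force: [-0.4, 0.0, 0.9]
finger_gap: 0.0426
grasp_force: 0.0
```

Request:
drive_tool([
  [0,0,0,0],
  [0,0,0,0],
])

```text
time: 16.75
tcp_pos: [0.4534, -0.1858, 0.1028]
tool_rot: [-0.023, 1.0, -0.0, 0.001]
contact_force: [-0.6, -1.2, -0.1]
finger_gap: 0.0429
grasp_force: 0.0
```

```bash
python3 -c "
from h import *
go(.452,-.187,.019,.044+np.pi)
c=r.camera('scene'); print(find(c,'key'))"
```

```text
t 16.75 tcp [ 0.4534 -0.1858  0.1028] yaw x-axis -3.0958 gap 0.0429 F [-0.6 -1.2 -0.1]
units (before turn) [ 0.0034 -0.0021  0.1676] rows>= 2.0 turn 0.002
units (after turn) [ 0.0029 -0.0022  0.1676]
[(0.76, array([ 0.4536, -0.183 , -0.0009])), (0.58, array([ 0.3312, -0.2843,  0.0005])), (0.48, array([ 3.202e-01, -1.152e-01, -2.000e-04])), (0.4, array([ 0.6644, -0.0903,  0.0624]))]
```

Request:
drive_tool([
  [0.003,-0.001,0.08,0],
  [0,0,0.06,0],
  [0,0,0.028,0],
  [0,0,0,0],
  [0,0,0,0],
])

```text
time: 17.35
tcp_pos: [0.4515, -0.1862, 0.0179]
tool_rot: [-0.023, 1.0, -0.0, 0.0]
contact_force: [0.3, -0.1, -0.0]
finger_gap: 0.0427
grasp_force: 0.0
```

Request:
drive_tool([
  [0,0,0,0],
  [0,0,0,0],
  [0,0,0,0],
  [0,0,0,0],
], claw=-1)

```text
time: 17.75
tcp_pos: [0.4513, -0.1859, 0.0179]
tool_rot: [-0.023, 1.0, 0.0, 0.001]
contact_force: [-1.6, 1.2, 7.4]
finger_gap: 0.0069
grasp_force: 59.1
```

Request:
drive_tool([
  [0,0,-0.06,0],
  [0,0,-0.09,0],
  [0,0,-0.09,0],
  [0,0,-0.1,0],
  [0,0,0,0],
])

```text
time: 18.25
tcp_pos: [0.4538, -0.1871, 0.1933]
tool_rot: [-0.023, 1.0, -0.0, 0.005]
contact_force: [0.6, 0.1, -1.5]
finger_gap: 0.0066
grasp_force: 59.0
```

```bash
python3 -c "
from h import *
go(.571,-.2315,.188)
c=r.camera('scene'); print(find(c,'key'))"
```

```text
t 18.25 tcp [ 0.4538 -0.1871  0.1933] yaw x-axis -3.0956 gap 0.0066 F [ 0.6  0.1 -1.5]
units (before turn) [-0.2299 -0.0994  0.0131] rows>= 3.0 turn 0
[(0.71, array([ 0.3216, -0.1152,  0.0023])), (0.68, array([ 3.321e-01, -2.841e-01,  1.000e-04])), (0.59, array([ 0.6641, -0.0892,  0.0629])), (0.32, array([ 0.5924, -0.1212, -0.0014]))]
```

Request:
drive_tool([
  [-0.077,-0.032,0,0],
  [-0.077,-0.032,0.004,0],
  [-0.077,-0.032,0.004,0],
  [0,0,0,0],
  [0,0,0,0],
])

```text
time: 18.85
tcp_pos: [0.5675, -0.2288, 0.1803]
tool_rot: [-0.023, 1.0, -0.0, -0.003]
contact_force: [-0.6, 0.4, 0.4]
finger_gap: 0.0066
grasp_force: 59.1
```

```bash
python3 -c "
from h import *
for i in range(2):
  c=r.camera('scene'); print(find(c,'key'),find(c,'key1_eye'))
u,v=proj(c,[.63,-.2,.14]).astype(int); cv2.imwrite('pics/hov2.png',cv2.resize(c['img'][v-50:v+50,u-50:u+50,::-1],(400,400),interpolation=cv2.INTER_CUBIC))
go(.602,-.230,.1505)"
```

```text
[(0.7, array([ 0.5718, -0.2237,  0.1623])), (0.6, array([ 0.6646, -0.0903,  0.065 ])), (0.51, array([ 0.3325, -0.2835, -0.    ])), (0.38, array([ 0.3229, -0.116 ,  0.0024])), (0.23, array([ 0.671 , -0.0879,  0.1096]))] []
[(0.66, array([ 0.3315, -0.2831, -0.0009])), (0.65, array([ 0.5698, -0.2246,  0.1671])), (0.57, array([ 0.6823,  0.1126, -0.0029])), (0.53, array([ 0.3208, -0.116 ,  0.0015])), (0.52, array([ 0.6657, -0.0881,  0.0612]))] []
t 19.15 tcp [ 0.5679 -0.2282  0.1836] yaw x-axis -3.0952 gap 0.0068 F [ 1.5  0.5 -0.9]
units (before turn) [-0.0678 -0.0068  0.0662] rows>= 1.0 turn 0
```

View pics/hov2.png

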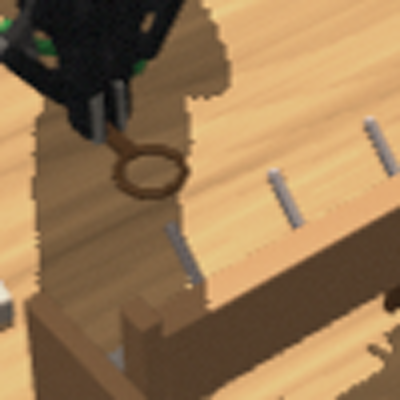

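The ring at (150,172) sits relative to peg 1's tip at (172,230) as it did for peg 3. Lowering it.

Request:
drive_tool([
  [-0.023,-0.002,0.022,0],
  [-0.023,-0.001,0.022,0],
  [-0.022,-0.001,0.022,0],
  [0,0,0,0],
  [0,0,0,0],
])

```text
time: 19.65
tcp_pos: [0.602, -0.2288, 0.1504]
tool_rot: [-0.023, 1.0, 0.0, -0.0]
contact_force: [0.2, 0.4, -0.0]
finger_gap: 0.0067
grasp_force: 59.1
```

```bash
python3 -c "
from h import *
c=r.camera('scene'); print(find(c,'key1_eye'))
u,v=proj(c,[.63,-.2,.14]).astype(int); cv2.imwrite('pics/on2.png',cv2.resize(c['img'][v-50:v+50,u-50:u+50,::-1],(400,400),interpolation=cv2.INTER_CUBIC))
obs()"
```

```text
[]
t 19.75 tcp [ 0.6021 -0.2292  0.151 ] yaw x-axis -3.0956 gap 0.0068 F [ 0.2 -0.  -0.2]
```

View pics/on2.png

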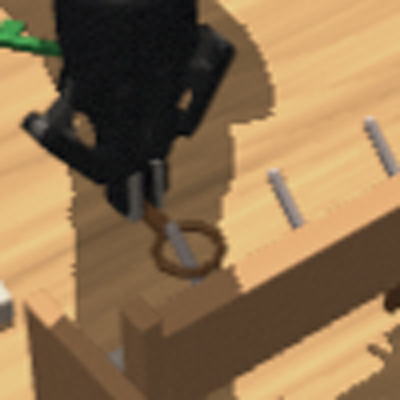

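The peg passes through the ring at (180,240). Releasing.

Request:
drive_tool([
  [0,0,0,0],
  [0,0,0,0],
  [0,0,0,0],
  [0,0,-0.04,0],
  [0,0,-0.09,0],
], claw=-0.35)

```text
time: 20.25
tcp_pos: [0.6007, -0.2277, 0.2124]
tool_rot: [-0.023, 1.0, 0.001, -0.003]
contact_force: [-0.3, -0.0, 0.4]
finger_gap: 0.0277
grasp_force: 0.0
```

Request:
drive_tool([
  [0.03,0,-0.08,0],
  [0.06,0.08,0,0],
  [0.06,0.08,0,0],
  [0,0.1,0,0],
  [0,0.1,0,0],
], claw=0.06)

```text
time: 20.75
tcp_pos: [0.5182, -0.0514, 0.2557]
tool_rot: [-0.023, 1.0, 0.001, 0.001]
contact_force: [1.1, 0.7, -0.4]
finger_gap: 0.0454
grasp_force: 0.0
```

```bash
python3 -c "
from h import *
for i in range(2):
  c=r.camera('scene'); print(find(c,'key'))
u,v=proj(c,[.66,-.17,.10]).astype(int); cv2.imwrite('pics/hung2.png',cv2.resize(c['img'][v-60:v+60,u-60:u+60,::-1],(480,480),interpolation=cv2.INTER_CUBIC))
go(.5866,.1847,.25,.02+np.pi)"
```

```text
[(0.71, array([ 0.6731, -0.1553,  0.111 ])), (0.62, array([ 0.6712, -0.2251,  0.0607])), (0.54, array([ 0.3296, -0.2844, -0.0016])), (0.52, array([ 0.666 , -0.0891,  0.062 ])), (0.49, array([ 0.3221, -0.1175,  0.002 ]))]
[(0.64, array([ 0.6661, -0.0895,  0.0624])), (0.52, array([ 0.3325, -0.284 , -0.0023])), (0.5, array([ 0.3204, -0.113 ,  0.0011])), (0.42, array([ 0.673 , -0.2256,  0.0639]))]
t 20.95 tcp [ 0.5192 -0.0512  0.2553] yaw x-axis -3.0919 gap 0.0447 F [ 0.3 -1.1  0.3]
units (before turn) [-0.1581  0.4644  0.0109] rows>= 5.0 turn 0.038
units (after turn) [-0.1443  0.4689  0.0106]
```

View pics/hung2.png

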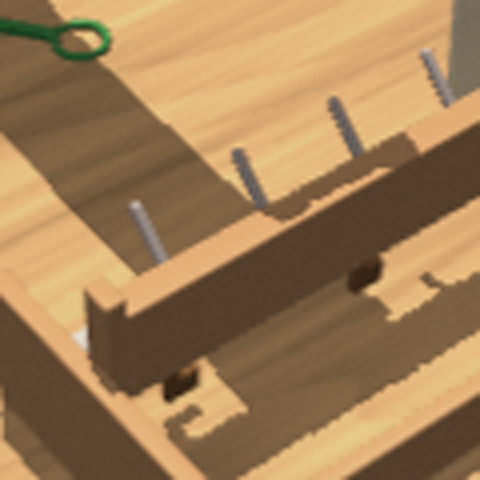

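Both bits show below the rail, at (180,382) and (365,272), so both keys hang. Shutting the door now.

Request:
drive_tool([
  [0,0,0,0.038],
  [-0.029,0.094,0,0],
  [-0.029,0.094,0,0],
  [-0.029,0.094,0,0],
  [-0.029,0.094,0,0],
])

```text
time: 21.45
tcp_pos: [0.575, 0.1363, 0.2551]
tool_rot: [-0.006, 1.0, -0.0, 0.0]
contact_force: [0.6, -0.8, 0.8]
finger_gap: 0.0452
grasp_force: 0.0
```

Request:
drive_tool([
  [-0.029,0.094,0,0],
  [0,0,0,0],
  [0,0,0,0],
  [0,0,0,0],
])

```text
time: 21.85
tcp_pos: [0.5884, 0.181, 0.255]
tool_rot: [-0.006, 1.0, -0.001, 0.0]
contact_force: [0.5, -1.5, 0.9]
finger_gap: 0.0454
grasp_force: 0.0
```

```bash
python3 -c "
from h import *
go(.588,.1845,.178,.02+np.pi)"
```

```text
t 21.85 tcp [0.5884 0.181  0.255 ] yaw x-axis -3.1292 gap 0.0454 F [ 0.5 -1.5  0.9]
units (before turn) [0.0006 0.0072 0.1539] rows>= 2.0 turn -0.01
units (after turn) [0.0006 0.0071 0.1539]
```

Request:
drive_tool([
  [0,0.006,0.08,-0.01],
  [0,0,0.074,0],
  [0,0,0,0],
])

```text
time: 22.15
tcp_pos: [0.5852, 0.1838, 0.1739]
tool_rot: [-0.011, 1.0, -0.002, -0.003]
contact_force: [-0.8, 0.1, 0.6]
finger_gap: 0.045
grasp_force: 0.0
```

Request:
drive_tool([
  [0,0,0,0],
  [0,0,0,0],
  [0,0,0,0],
  [0,0,0,0],
], claw=-1)

```text
time: 22.55
tcp_pos: [0.5887, 0.1845, 0.1803]
tool_rot: [-0.011, 1.0, -0.0, 0.001]
contact_force: [-1.9, -5.0, 0.3]
finger_gap: 0.0231
grasp_force: 60.9
```

Request:
drive_tool([
  [0,-0.04,0,0],
  [0,-0.07,0,0],
  [0,-0.07,0,0],
  [0,-0.07,0,0],
  [0,-0.07,0,0],
])

```text
time: 23.05
tcp_pos: [0.591, 0.0254, 0.1803]
tool_rot: [-0.012, 1.0, 0.001, 0.0]
contact_force: [-5.8, 2.3, 6.5]
finger_gap: 0.023
grasp_force: 61.7
```

Request:
drive_tool([
  [0,-0.07,0,0],
  [0,-0.07,0,0],
  [0,-0.07,0,0],
  [0,-0.06,0,0],
  [0,0,0,0],
])

```text
time: 23.55
tcp_pos: [0.5932, -0.1155, 0.1803]
tool_rot: [-0.008, 1.0, -0.001, 0.0]
contact_force: [-10.7, -1.1, 10.0]
finger_gap: 0.0229
grasp_force: 64.9
```

Request:
drive_tool([
  [0,-0.012,0,0],
  [0,-0.008,0,0],
  [0,-0.004,0,0],
  [0,0,0,0],
  [0,0,0,0],
])

```text
time: 24.05
tcp_pos: [0.5933, -0.1226, 0.1803]
tool_rot: [-0.011, 1.0, 0.0, -0.001]
contact_force: [-14.7, -1.3, 10.8]
finger_gap: 0.0233
grasp_force: 65.0
```

Request:
drive_tool([
  [0,-0.006,0,0],
  [0,-0.004,0,0],
  [0,0,0,0],
  [0,0,0,0],
])

```text
time: 24.45
tcp_pos: [0.5934, -0.1256, 0.1803]
tool_rot: [-0.012, 1.0, 0.001, -0.001]
contact_force: [-16.5, 4.4, 13.8]
finger_gap: 0.0231
grasp_force: 65.3
```

Request:
drive_tool([
  [0,0,0,0],
  [0,0,0,0],
  [0,0,-0.09,0],
  [0,0,-0.09,0],
  [0,0,0,0],
], claw=0.06)

```text
time: 24.95
tcp_pos: [0.5981, -0.127, 0.2754]
tool_rot: [-0.012, 1.0, -0.0, 0.005]
contact_force: [1.4, -1.0, 0.1]
finger_gap: 0.0451
grasp_force: 0.0
```

```bash
python3 - <<'E'
from h import *
ct=r.camera('top'); cs=r.camera('scene')
print('bank',comp(ct,'bank',.02)); print(find(ct,'knob_grip'),find(cs,'knob_grip'),find(cs,'key'))
ax=np.array([.4785,-.420,.048])
for c in (ct,cs):
    u,v=proj(c,ax); P=[]
    for b in range(int(v)-16,int(v)+17):
        for a in range(int(u)-16,int(u)+17):
            p=onplane(c,a,b,.048)
            if np.hypot(*(p-ax)[:2])<.021: P.append((p[0],p[1],c['img'][b,a].sum()))
    P=np.array(P); w=np.clip(P[:,2]-200,0,None); print('n bright',(w>0).sum(),P[:,2].max())
    m=(P[:,:2]*w[:,None]).sum(0)/w.sum(); d=P[:,:2]-m; C=(d*w[:,None]).T@d; e,V=np.linalg.eigh(C)
    a=np.arctan2(V[1,1],V[0,1]); print('mean',m,'axis ang',a,e, 'j',(np.pi-.06-a)%np.pi)
o=np.hstack([cv2.resize(c['img'][int(proj(c,ax)[1])-25:int(proj(c,ax)[1])+25,int(proj(c,ax)[0])-25:int(proj(c,ax)[0])+25,::-1],(400,400),interpolation=cv2.INTER_CUBIC) for c in (ct,cs)])
cv2.imwrite('pics/knob.png',o); obs()
E
```

```text
bank [(0.92, (np.float64(427.0), np.float64(276.0)), array([187., 182., 155.]), ((0.47459906339645386, -0.2949971556663513), (0.0640101283788681, 0.09148228168487549), 84.99894714355469))]
[(0.71, array([ 0.4817, -0.4227,  0.0395]))] [(0.69, array([ 0.4765, -0.4154,  0.0358]))] [(0.63, array([ 0.3343, -0.2823,  0.0006])), (0.61, array([ 0.3219, -0.1141,  0.003 ])), (0.55, array([ 0.67  , -0.0219,  0.1068])), (0.46, array([ 0.6654, -0.0909,  0.0656])), (0.38, array([ 0.6715, -0.2269,  0.0639]))]
n bright 54 458.0
mean [ 0.47190401 -0.42293539] axis ang 1.9827102372028518 [0.14285626 0.85831225] j 1.0988824163869413
n bright 99 633.0
mean [ 0.46953604 -0.4212454 ] axis ang 1.3474098444209044 [1.07517832 3.17930763] j 1.7341828091688887
t 25.25 tcp [ 0.5949 -0.1252  0.267 ] yaw x-axis -3.1171 gap 0.0449 F [ 0.6 -0.2  0.2]
```

View pics/knob.png

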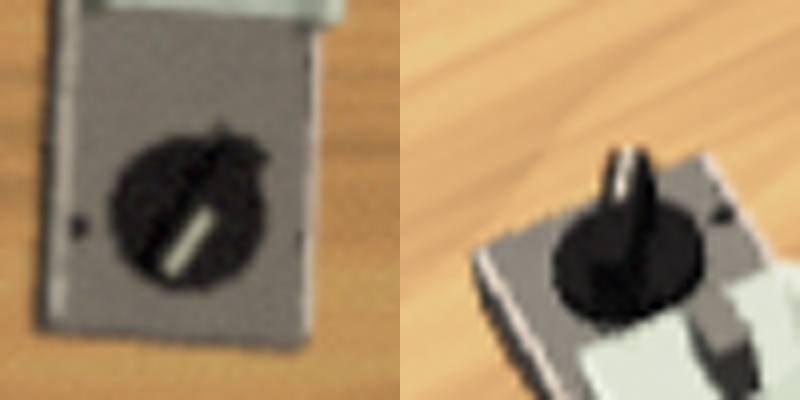

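The pointer runs from (208,210) to (172,275) in the left crop, which gives j≈0.43 and a bar world angle of about 2.65. The dot is at (78,227).

```bash
python3 - <<'E'
from h import *
ct=r.camera('top'); u,v=proj(ct,[.4785,-.420,.048]); u=int(u)-25;v=int(v)-25
f=lambda a,b,z: onplane(ct,u+a/8-.5,v+b/8-.5,z).round(4)
print('disc',f(188,212,.028),'bar ends',f(165,278,.048),f(243,142,.048),'dot',f(78,227,.02),'line',f(208,210,.048),f(172,275,.048))
go(.4785,-.420,.15,2.65)
E
```

```text
disc [ 0.4797 -0.4202  0.028 ] bar ends [ 0.4599 -0.4075  0.048 ] [ 0.4974 -0.4309  0.048 ] dot [ 0.4764 -0.3909  0.02  ] line [ 0.4786 -0.4203  0.048 ] [ 0.4607 -0.4095  0.048 ]
t 25.3 tcp [ 0.5949 -0.1252  0.267 ] yaw x-axis -3.1171 gap 0.0453 F [-0.6  0.4 -0.1]
units (before turn) [ 0.2468 -0.5838  0.2344] rows>= 7.0 turn 0.657
units (after turn) [-0.0731 -0.6297  0.234 ]
```

Request:
drive_tool([
  [0,0,0,0.18],
  [0,0,0,0.18],
  [0,0,0,0.18],
  [0,0,0,0.18],
  [0,0,0,0],
])

```text
time: 25.8
tcp_pos: [0.5951, -0.1251, 0.2673]
tool_rot: [0.268, 0.963, -0.0, -0.001]
contact_force: [0.6, 0.9, 0.3]
finger_gap: 0.045
grasp_force: 0.0
```

Request:
drive_tool([
  [-0.0149,-0.0893,0,0],
  [-0.0149,-0.0893,0,0],
  [-0.0149,-0.0893,0,0],
  [-0.0149,-0.0893,0,0],
  [-0.0149,-0.0893,0,0],
])

```text
time: 26.3
tcp_pos: [0.5113, -0.3372, 0.2678]
tool_rot: [0.265, 0.964, 0.0, -0.0]
contact_force: [1.3, 0.9, -0.4]
finger_gap: 0.0451
grasp_force: 0.0
```

Request:
drive_tool([
  [-0.0149,-0.0893,0,0],
  [-0.0149,-0.0893,0.04,0],
  [0,0,0.09,0],
  [0,0,0.08,0],
  [0,0,0,0],
])

```text
time: 26.8
tcp_pos: [0.4767, -0.4178, 0.1575]
tool_rot: [0.266, 0.964, 0.001, -0.004]
contact_force: [-0.3, 0.3, 0.6]
finger_gap: 0.0451
grasp_force: 0.0
```

Request:
drive_tool([
  [0,0,0,0],
  [0,0,0,0],
  [0,0,0,0],
])

```text
time: 27.1
tcp_pos: [0.4801, -0.4207, 0.1654]
tool_rot: [0.267, 0.964, -0.0, 0.002]
contact_force: [0.2, 0.5, -0.7]
finger_gap: 0.0451
grasp_force: 0.0
```

```bash
python3 - <<'E'
from h import *
go(.479,-.420,.048,2.60)
E
```

```text
t 27.1 tcp [ 0.4801 -0.4207  0.1654] yaw x-axis 2.602 gap 0.0451 F [ 0.2  0.5 -0.7]
units (before turn) [3.400e-03 1.000e-04 2.347e-01] rows>= 3.0 turn 0.003
units (after turn) [0.0026 0.     0.2347]
```

Request:
drive_tool([
  [0.002,0,0.09,0],
  [0,0,0.09,0],
  [0,0,0.052,0],
  [0,0,0,0],
  [0,0,0,0],
])

```text
time: 27.6
tcp_pos: [0.4789, -0.4202, 0.0488]
tool_rot: [0.267, 0.964, -0.0, 0.001]
contact_force: [-0.1, -0.2, 1.0]
finger_gap: 0.0448
grasp_force: 0.0
```

Request:
drive_tool([
  [0,0,0,0],
  [0,0,0,0],
  [0,0,0,0],
  [0,0,0,0],
], claw=-1)

```text
time: 28.0
tcp_pos: [0.479, -0.4211, 0.0491]
tool_rot: [0.267, 0.964, -0.001, 0.002]
contact_force: [-0.5, -1.8, 6.4]
finger_gap: 0.0102
grasp_force: 61.1
```

```bash
python3 - <<'E'
from h import *
go(.479,-.420,.048,1.68)
E
```

```text
t 28.0 tcp [ 0.479  -0.4211  0.0491] yaw x-axis 2.6003 gap 0.0102 F [-0.5 -1.8  6.4]
units (before turn) [0.0011 0.0019 0.0023] rows>= 1.0 turn 1.172
units (after turn) [0.0022 0.0003 0.0023]
```

Request:
drive_tool([
  [0,0,0,0.167],
  [0,0,0,0.167],
  [0,0,0,0.167],
  [0,0,0,0.167],
  [0,0,0,0.167],
])

```text
time: 28.5
tcp_pos: [0.4786, -0.4214, 0.0491]
tool_rot: [0.566, 0.825, -0.001, 0.002]
contact_force: [-1.7, -3.8, 4.6]
finger_gap: 0.0102
grasp_force: 61.0
```

Request:
drive_tool([
  [0,0,0,0.167],
  [0,0,0,0.17],
  [0,0,0,0],
  [0,0,0,0],
])

```text
time: 28.9
tcp_pos: [0.4784, -0.4215, 0.0491]
tool_rot: [0.668, 0.744, -0.001, 0.002]
contact_force: [-2.0, -2.8, 7.4]
finger_gap: 0.0104
grasp_force: 61.4
```

```bash
python3 - <<'E'
from h import *
go(.479,-.420,.048,1.68)
E
```

```text
t 28.9 tcp [ 0.4784 -0.4215  0.0491] yaw x-axis 1.6791 gap 0.0104 F [-2.  -2.8  7.4]
units (before turn) [0.0028 0.0014 0.0023] rows>= 1.0 turn -0.001
units (after turn) [0.0028 0.0014 0.0023]
```

Request:
drive_tool([
  [0,0,0,0],
  [0,0,0,0],
  [0,0,0,0],
  [0,0,-0.09,0],
  [0,0,-0.09,0],
], claw=-0.35)

```text
time: 29.4
tcp_pos: [0.4776, -0.4186, 0.1371]
tool_rot: [0.667, 0.745, -0.0, -0.001]
contact_force: [1.3, 0.0, -0.4]
finger_gap: 0.0276
grasp_force: 0.0
```

Request:
drive_tool([
  [0,0,-0.03,0],
  [0,0.09,0,0],
  [0,0.09,0,0],
  [0,0.08,0,0],
  [0,0,0,0],
], claw=-1)

```text
time: 29.9
tcp_pos: [0.6136, -0.4012, 0.1501]
tool_rot: [0.664, 0.747, 0.001, -0.0]
contact_force: [0.1, 0.9, -0.2]
finger_gap: 0.0002
grasp_force: 0.0
```

```bash
python3 - <<'E'
from h import *
o=[]
for n in ('top','scene'):
    c=r.camera(n); u,v=proj(c,[.4785,-.42,.048]).astype(int); o.append(cv2.resize(c['img'][v-25:v+25,u-25:u+25,::-1],(400,400),interpolation=cv2.INTER_CUBIC)); print(find(c,'cover_tab'),find(c,'key'))
cv2.imwrite('pics/knob2.png',np.hstack(o)); go(.612,-.429,.15)
E
```

```text
[(0.4, array([0.7039, 0.2829, 0.004 ])), (0.37, array([ 0.5595, -0.4288,  0.073 ]))] [(0.88, array([ 0.3307, -0.2823, -0.0013])), (0.69, array([ 0.67  , -0.0878,  0.0631])), (0.48, array([ 0.6681, -0.2259,  0.0593]))]
[(0.92, array([ 0.5654, -0.4221,  0.0696]))] [(0.56, array([ 0.6728, -0.2275,  0.065 ])), (0.55, array([ 0.6652, -0.0891,  0.0628])), (0.48, array([ 0.3201, -0.1159,  0.0021]))]
t 30.2 tcp [ 0.6062 -0.4061  0.1522] yaw x-axis 1.6782 gap 0.0003 F [0.2 0.2 1.1]
units (before turn) [-0.0469  0.0067  0.0044] rows>= 1.0 turn 0
```

View pics/knob2.png

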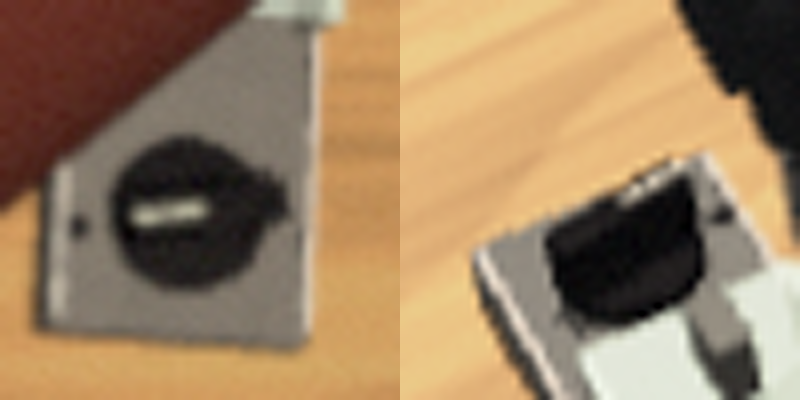

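The pointer line, (205,210) to (135,216), aims at the dot at (78,227), so j≈1.42. Next I align and push the cover tab.

Request:
drive_tool([
  [-0.047,0.007,0,0.107],
  [0,0,0,0.107],
  [0,0,0.08,0],
  [0,0,0.07,0],
  [0,0,0,0],
])

```text
time: 30.7
tcp_pos: [0.611, -0.4264, 0.0722]
tool_rot: [0.728, 0.686, -0.0, -0.004]
contact_force: [-0.7, 0.4, -0.5]
finger_gap: -0.0005
grasp_force: 0.0
```

Request:
drive_tool([
  [0,0,0,0],
  [0,0,0,0],
])

```text
time: 30.9
tcp_pos: [0.6139, -0.4295, 0.0797]
tool_rot: [0.728, 0.686, 0.0, 0.001]
contact_force: [-0.8, 0.9, 0.9]
finger_gap: 0.0003
grasp_force: 0.0
```

```bash
python3 - <<'E'
from h import *
go(.4955,-.422,.076,1.51)
E
```

```text
t 30.9 tcp [ 0.6139 -0.4295  0.0797] yaw x-axis 1.5116 gap 0.0003 F [-0.8  0.9  0.9]
units (before turn) [ 0.0009 -0.2373  0.0069] rows>= 3.0 turn 0.002
units (after turn) [ 0.0005 -0.2373  0.0074]
```

Request:
drive_tool([
  [0,-0.04,0.006,0],
  [0,-0.04,0,0],
  [0,-0.04,0,0],
  [0,-0.04,0,0],
  [0,-0.03,0,0],
])

```text
time: 31.4
tcp_pos: [0.5186, -0.4234, 0.0765]
tool_rot: [0.728, 0.686, 0.001, 0.002]
contact_force: [1.8, 0.5, -0.1]
finger_gap: -0.0001
grasp_force: 0.7
```

```bash
python3 - <<'E'
from h import *
c=r.camera('scene'); print(find(c,'cover_tab')); obs()
E
```

```text
[(0.67, array([ 0.4956, -0.4142,  0.067 ]))]
t 31.5 tcp [ 0.5175 -0.424   0.0765] yaw x-axis 1.5095 gap -0.0001 F [ 0.1 -0.   0.8]
```

Request:
drive_tool([
  [0,-0.02,0,0],
  [0,-0.016,0,0],
  [0,-0.006,0,0],
  [0,0,0,0],
])

```text
time: 31.9
tcp_pos: [0.5032, -0.4219, 0.0754]
tool_rot: [0.726, 0.687, 0.002, 0.004]
contact_force: [18.0, -6.0, -5.8]
finger_gap: 0.0002
grasp_force: 9.0
```

Request:
drive_tool([
  [0,-0.006,0,0],
  [0,-0.006,0,0],
  [0,0,0,0],
  [0,0,0,0],
])

```text
time: 32.3
tcp_pos: [0.5025, -0.4216, 0.0758]
tool_rot: [0.725, 0.689, 0.003, 0.008]
contact_force: [35.6, -13.5, -17.9]
finger_gap: -0.0003
grasp_force: 17.8
```

Request:
drive_tool([
  [0,0.03,0,0],
  [0,0.02,-0.05,0],
  [0,0,-0.09,0],
  [0,0,-0.09,0],
  [0,0,0,0],
])

```text
time: 32.8
tcp_pos: [0.5177, -0.4255, 0.1956]
tool_rot: [0.728, 0.686, 0.0, 0.004]
contact_force: [0.1, -0.9, -0.4]
finger_gap: -0.0003
grasp_force: 0.0
```

Request:
drive_tool([
  [0,0.08,0,0],
  [0,0.08,0,0],
  [0,0,0,0],
])

```text
time: 33.1
tcp_pos: [0.6018, -0.4249, 0.1874]
tool_rot: [0.725, 0.688, 0.0, -0.0]
contact_force: [0.9, 1.5, 0.1]
finger_gap: 0.0
grasp_force: 0.0
```

```bash
python3 - <<'E'
from h import *
for i in range(4):
  c=r.camera('scene'); print(find(c,'cover_tab')[:2])
o=[]
for n in ('top','scene'):
    c=r.camera(n); print(n,find(c,'cover_tab')[:2],proj(c,[.473,-.4205,.08]),proj(c,[.481,-.4205,.08])); u,v=proj(c,[.5,-.42,.048]).astype(int); o.append(cv2.resize(c['img'][v-35:v+35,u-35:u+35,::-1],(400,400),interpolation=cv2.INTER_CUBIC)); print(u,v)
cv2.imwrite('pics/cov.png',np.hstack(o)); obs()
E
```

```text
[(0.61, array([ 0.4817, -0.414 ,  0.07  ]))]
[(0.71, array([ 0.481 , -0.4134,  0.0674])), (0.54, array([ 0.4741, -0.2985, -0.0012]))]
[(0.68, array([ 0.4794, -0.4162,  0.0701]))]
[(0.63, array([ 0.4801, -0.4169,  0.0689]))]
top [(0.77, array([ 0.4785, -0.4191,  0.0688])), (0.4, array([ 0.6703, -0.1617,  0.1103]))] [489.75200348 274.09366253] [489.59836846 270.39660964]
484 263
scene [(0.82, array([ 0.4797, -0.4138,  0.0685]))] [173.41809908 299.16929011] [175.02543078 301.21025203]
181 315
t 33.7 tcp [ 0.5964 -0.4273  0.1892] yaw x-axis 1.5119 gap -0.0002 F [ 0.2  0.3 -0.4]
```

View pics/cov.png

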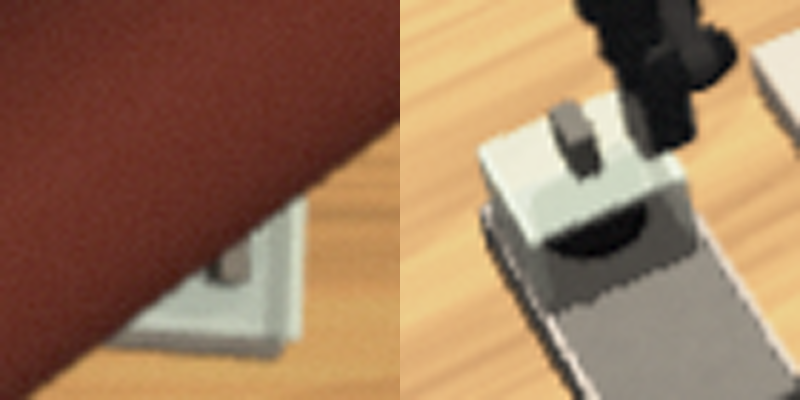

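The right view shows the cover fully over the knob. The tab's x of 0.480 matches the knob axis at 0.479, and I met a hard stop. Now the bank.

Request:
drive_tool([
  [0,0,-0.03,-0.18],
  [0,0,0,-0.18],
  [0,0,0,-0.18],
  [0,0,0,-0.18],
  [0,0,0,-0.18],
], claw=1)

```text
time: 34.2
tcp_pos: [0.5965, -0.4273, 0.2041]
tool_rot: [0.443, 0.897, -0.0, 0.0]
contact_force: [0.0, -1.0, -0.2]
finger_gap: 0.0724
grasp_force: 0.0
```

Request:
drive_tool([
  [0,0,0,-0.18],
  [0,0,0,-0.18],
  [0,0,0,-0.18],
  [0,0,0,-0.18],
  [0,0,0,-0.18],
])

```text
time: 34.7
tcp_pos: [0.5964, -0.4273, 0.2041]
tool_rot: [0.105, 0.994, -0.0, 0.0]
contact_force: [-0.4, 0.2, 0.5]
finger_gap: 0.0857
grasp_force: 0.0
```

Request:
drive_tool([
  [0,0,0,-0.167],
  [0,0,0,0],
  [0,0,0,0],
])

```text
time: 35.0
tcp_pos: [0.5964, -0.4274, 0.2041]
tool_rot: [0.044, 0.999, 0.0, 0.0]
contact_force: [-0.0, -0.2, 0.0]
finger_gap: 0.0857
grasp_force: 0.0
```

```bash
python3 - <<'E'
from h import *
for i in range(2):
  c=r.camera('scene'); print(find(c,'bank')[:2],comp(c,'bank',.02)[:2]); c=r.camera('top'); print(find(c,'bank')[:2],comp(c,'bank',.02)[:2])
go(.4743,-.2955,.1,np.pi-.087)
E
```

```text
[(0.74, array([ 0.6657, -0.088 ,  0.0652])), (0.68, array([ 0.4711, -0.2956, -0.0041]))] [(0.79, (np.float64(226.0), np.float64(298.0)), array([173., 161., 145.]), ((0.48495522141456604, -0.2973491847515106), (0.06754377484321594, 0.10632453858852386), 82.9259262084961))]
[(0.58, array([ 0.4808, -0.2987, -0.0029]))] []
[(0.96, array([ 0.4725, -0.2956, -0.0032]))] [(0.93, (np.float64(226.0), np.float64(297.0)), array([175., 164., 148.]), ((0.48367074131965637, -0.29815155267715454), (0.0653827115893364, 0.10434453934431076), 84.71249389648438))]
[(0.5, array([ 0.4784, -0.3003, -0.0043])), (0.36, array([ 0.6806,  0.2007, -0.0016]))] [(0.7, (np.float64(422.0), np.float64(264.0)), array([115., 101.,  87.]), ((0.5041210055351257, -0.27994418144226074), (0.034883081912994385, 0.06468671560287476), 43.9197883605957))]
t 35.6 tcp [ 0.5965 -0.4273  0.204 ] yaw x-axis 3.0567 gap 0.0856 F [-0.2 -0.  -0.1]
units (before turn) [0.2659 0.242  0.208 ] rows>= 5.0 turn 0.003
units (after turn) [0.2664 0.2414 0.208 ]
```

Request:
drive_tool([
  [0.053,0.048,0,0],
  [0.053,0.048,0,0],
  [0.053,0.048,0,0],
  [0.053,0.048,0,0],
  [0.053,0.048,0,0],
])

```text
time: 36.1
tcp_pos: [0.4736, -0.2956, 0.2038]
tool_rot: [0.042, 0.999, 0.0, -0.0]
contact_force: [0.1, -0.9, 1.1]
finger_gap: 0.0855
grasp_force: 0.0
```

Request:
drive_tool([
  [0,0,0.09,0],
  [0,0,0.09,0],
  [0,0,0.08,0],
  [0,0,0,0],
  [0,0,0,0],
])

```text
time: 36.6
tcp_pos: [0.4745, -0.2971, 0.0748]
tool_rot: [0.043, 0.999, -0.0, -0.0]
contact_force: [-0.3, -0.4, 0.9]
finger_gap: 0.0853
grasp_force: 0.0
```

```bash
python3 - <<'E'
from h import *
go(.4748,-.2962,.016,np.pi-.087)
c=r.camera('scene'); u,v=proj(c,[.475,-.296,.02]).astype(int); cv2.imwrite('pics/bk.png',cv2.resize(c['img'][v-45:v+45,u-45:u+45,::-1],(400,400),interpolation=cv2.INTER_CUBIC))
E
```

```text
t 36.6 tcp [ 0.4745 -0.2971  0.0748] yaw x-axis 3.0562 gap 0.0853 F [-0.3 -0.4  0.9]
units (before turn) [-0.0006  0.0018  0.1175] rows>= 2.0 turn 0.002
units (after turn) [-0.0005  0.0018  0.1175]
```

View pics/bk.png

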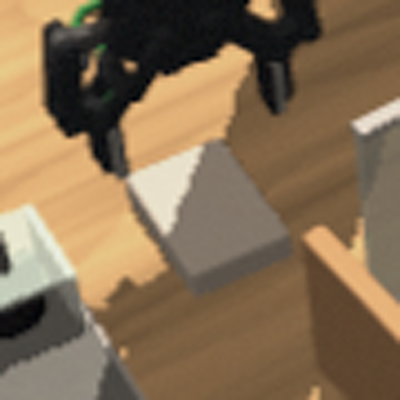

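The fingers straddle the bank, whose middle is at (205,215). Descending.

Request:
drive_tool([
  [0,0.002,0.04,0],
  [0,0,0.04,0],
  [0,0,0.036,0],
  [0,0,0,0],
])

```text
time: 37.05
tcp_pos: [0.4751, -0.2956, 0.0165]
tool_rot: [0.042, 0.999, -0.0, 0.0]
contact_force: [0.6, -0.1, 0.0]
finger_gap: 0.0852
grasp_force: 0.0
```

Request:
drive_tool([
  [0,0,0,0],
  [0,0,0,0],
  [0,0,0,0],
  [0,0,0,0],
], claw=-1)

```text
time: 37.45
tcp_pos: [0.4761, -0.2964, 0.0183]
tool_rot: [0.042, 0.999, -0.0, 0.002]
contact_force: [-1.1, 1.0, 10.0]
finger_gap: 0.0584
grasp_force: 63.8
```

Request:
drive_tool([
  [0,0,-0.05,0],
  [0,0,-0.09,0],
  [0,0,-0.09,0],
  [0,0,0,0],
  [0,0,0,0],
])

```text
time: 37.95
tcp_pos: [0.4756, -0.2958, 0.1328]
tool_rot: [0.042, 0.999, -0.0, 0.002]
contact_force: [-0.1, 0.6, -3.7]
finger_gap: 0.0586
grasp_force: 66.8
```

```bash
python3 - <<'E'
from h import *
y=-.063; D=lambda a,b:(.5353+a*np.cos(y)-b*np.sin(y), .3442+a*np.sin(y)+b*np.cos(y))
print(D(-.052,-.056)); go(*D(-.052,-.056),.13,np.pi-.063)
c=r.camera('scene'); print(find(c,'bank')[:2])
E
```

```text
(np.float64(0.4798774931820065), np.float64(0.29158492860396884))
t 37.95 tcp [ 0.4756 -0.2958  0.1328] yaw x-axis 3.0572 gap 0.0586 F [-0.1  0.6 -3.7]
units (before turn) [0.0906 1.1712 0.0053] rows>= 12.0 turn -0.027
units (after turn) [0.0655 1.1729 0.0056]
[(0.83, array([ 0.4724, -0.2957,  0.1148]))]
```

Request:
drive_tool([
  [0,0,0,-0.027],
  [0.005,0.05,0,0],
  [0.005,0.09,0,0],
  [0.005,0.09,0,0],
  [0.005,0.09,0,0],
])

```text
time: 38.55
tcp_pos: [0.474, -0.1338, 0.1301]
tool_rot: [0.032, 0.999, -0.0, -0.001]
contact_force: [0.2, -0.5, -1.6]
finger_gap: 0.0585
grasp_force: 66.7
```

Request:
drive_tool([
  [0.005,0.09,0,0],
  [0.005,0.09,0,0],
  [0.005,0.09,0,0],
  [0.005,0.09,0,0],
  [0.005,0.09,0,0],
])

```text
time: 39.05
tcp_pos: [0.4759, 0.0916, 0.1303]
tool_rot: [0.031, 1.0, -0.0, -0.001]
contact_force: [1.1, -0.3, -1.5]
finger_gap: 0.0583
grasp_force: 66.7
```

Request:
drive_tool([
  [0.005,0.09,0,0],
  [0.005,0.09,0,0],
  [0.005,0.09,0,0],
  [0.005,0.08,0,0],
  [0,0,0,0],
])

```text
time: 39.55
tcp_pos: [0.4759, 0.2716, 0.1296]
tool_rot: [0.027, 1.0, 0.0, -0.001]
contact_force: [0.4, -0.5, -1.1]
finger_gap: 0.0585
grasp_force: 66.7
```

```bash
python3 - <<'E'
from h import *
go(.4799,.2916,.026,np.pi-.063)
c=r.camera('scene'); print(find(c,'bank')[:2],find(c,'dock')[:2]); c=r.camera('top'); print(find(c,'bank')[:2],find(c,'dock')[:2])
E
```

```text
t 39.55 tcp [0.4759 0.2716 0.1296] yaw x-axis 3.0869 gap 0.0585 F [ 0.4 -0.5 -1.1]
units (before turn) [-0.0061  0.0403  0.2073] rows>= 3.0 turn 0.011
units (after turn) [-0.0054  0.0404  0.2073]
[(0.72, array([0.4743, 0.2744, 0.1099]))] [(0.75, array([0.5318, 0.3431, 0.0039]))]
[(0.78, array([0.4813, 0.2585, 0.106 ]))] []
```

Request:
drive_tool([
  [-0.005,0.04,0,0.011],
  [0,0,0.08,0],
  [0,0,0.08,0],
  [0,0,0.04,0],
  [0,0,0,0],
])

```text
time: 40.35
tcp_pos: [0.4799, 0.2828, 0.0282]
tool_rot: [0.037, 0.999, -0.002, -0.002]
contact_force: [-0.3, 0.0, -1.4]
finger_gap: 0.0583
grasp_force: 66.6
```

Request:
drive_tool([
  [0,0,0.007,0],
  [0,0,0,0],
  [0,0,0,0],
])

```text
time: 40.65
tcp_pos: [0.4824, 0.2856, 0.0289]
tool_rot: [0.036, 0.999, 0.001, 0.001]
contact_force: [0.7, 0.5, -2.7]
finger_gap: 0.0584
grasp_force: 66.6
```

```bash
python3 - <<'E'
from h import *
obs()
c=r.camera('scene'); print(find(c,'bank')[:2]); u,v=proj(c,[.48,.29,.02]).astype(int); cv2.imwrite('pics/dk.png',cv2.resize(c['img'][v-45:v+45,u-45:u+45,::-1],(400,400),interpolation=cv2.INTER_CUBIC))
E
```

```text
t 40.65 tcp [0.4824 0.2856 0.0289] yaw x-axis 3.0692 gap 0.0584 F [ 0.7  0.5 -2.7]
[(0.74, array([0.478 , 0.285 , 0.0097])), (0.49, array([0.6827, 0.2024, 0.0026]))]
```

View pics/dk.png

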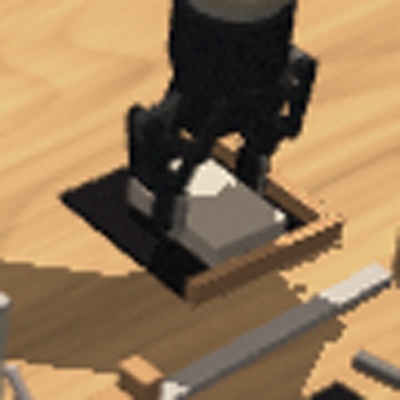

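The bank hovers over the pad with clearance to both fences at (320,225) and (260,260). Lowering and releasing.

Request:
drive_tool([
  [0,0,0.008,0],
  [0,0,0.004,0],
  [0,0,0,0],
  [0,0,0,0],
])

```text
time: 41.15
tcp_pos: [0.4817, 0.2854, 0.0224]
tool_rot: [0.036, 0.999, 0.0, -0.0]
contact_force: [-3.4, -1.1, 10.1]
finger_gap: 0.0586
grasp_force: 68.1
```

Request:
drive_tool([
  [0,0,0,0],
  [0,0,0,0],
  [0,0,-0.04,0],
  [0,0,-0.09,0],
  [0,0,0,0],
], claw=0.7)

```text
time: 41.65
tcp_pos: [0.4845, 0.2867, 0.0914]
tool_rot: [0.036, 0.999, 0.003, 0.003]
contact_force: [1.0, -0.1, 0.2]
finger_gap: 0.0725
grasp_force: 0.0
```

```bash
cat >> h.py <<'E'
def D(a,b,y=-.063): return (.5353+a*np.cos(y)-b*np.sin(y), .3442+a*np.sin(y)+b*np.cos(y))
def Dinv(p,y=-.063):
    d=np.array(p[:2])-[.5353,.3442]; return (d[0]*np.cos(y)+d[1]*np.sin(y)).round(4),(-d[0]*np.sin(y)+d[1]*np.cos(y)).round(4)
E
python3 - <<'E'
from h import *
c=r.camera('scene'); print([Dinv(p) for _,p in find(c,'bank')[:1]]); c=r.camera('top'); print([Dinv(p) for _,p in find(c,'bank')[:1]],comp(c,'bank',.024)[:1])
go(*D(-.128,-.060),.10,np.pi-.063)
E
```

```text
[(np.float64(-0.0512), np.float64(-0.0581))]
[(np.float64(-0.0466), np.float64(-0.0641))] [(0.74, (np.float64(171.0), np.float64(279.0)), array([149., 144., 124.]), ((0.4802519977092743, 0.28310051560401917), (0.06375981122255325, 0.09202847629785538), 85.9449234008789))]
t 41.9 tcp [0.4809 0.2848 0.0854] yaw x-axis 3.0696 gap 0.0725 F [ 0.5  0.2 -0.2]
units (before turn) [ 0.155   0.0039 -0.029 ] rows>= 2.0 turn -0.012
units (after turn) [ 0.155   0.0054 -0.0291]
```

Request:
drive_tool([
  [0,0,-0.029,-0.012],
  [0.078,0.001,0,0],
  [0.077,0.001,0,0],
  [0,0,0,0],
  [0,0,0,0],
], claw=-1)

```text
time: 42.4
tcp_pos: [0.4039, 0.2914, 0.1016]
tool_rot: [0.03, 1.0, 0.0, 0.0]
contact_force: [0.1, -0.2, -0.2]
finger_gap: 0.0006
grasp_force: 0.0
```

Request:
drive_tool([
  [0,0,0,0],
  [0,0,0.08,0],
  [0,0,0.06,0],
  [0,0,0,0],
  [0,0,0,0],
])

```text
time: 42.9
tcp_pos: [0.4051, 0.2905, 0.0313]
tool_rot: [0.032, 0.999, -0.001, -0.0]
contact_force: [0.9, -0.2, 0.1]
finger_gap: -0.0001
grasp_force: 0.0
```

```bash
python3 - <<'E'
from h import *
o,_=obs(); print(Dinv(o['tcp_pos'])); go(*D(-.101,-.0615),.028)
E
```

```text
t 42.9 tcp [0.4051 0.2905 0.0313] yaw x-axis 3.0777 gap -0.0001 F [ 0.9 -0.2  0.1]
(np.float64(-0.1266), np.float64(-0.0618))
t 42.9 tcp [0.4051 0.2905 0.0313] yaw x-axis 3.0777 gap -0.0001 F [ 0.9 -0.2  0.1]
units (before turn) [-0.0511  0.0006  0.0066] rows>= 1.0 turn 0
```

Pushing gently toward the +x fence.

Request:
drive_tool([
  [-0.02,0,0.004,0],
  [-0.015,0,0,0],
  [-0.01,0,0,0],
  [-0.006,0,0,0],
  [0,0,0,0],
])

```text
time: 43.4
tcp_pos: [0.4268, 0.29, 0.0292]
tool_rot: [0.031, 1.0, -0.0, -0.003]
contact_force: [-15.6, 0.2, 11.7]
finger_gap: 0.0004
grasp_force: 8.0
```

Request:
drive_tool([
  [-0.006,0,0,0],
  [0,0,0,0],
  [0,0,0,0],
])

```text
time: 43.7
tcp_pos: [0.427, 0.29, 0.0287]
tool_rot: [0.03, 1.0, -0.001, -0.005]
contact_force: [-25.7, -0.3, 16.5]
finger_gap: -0.0003
grasp_force: 13.1
```

Request:
drive_tool([
  [0.02,0,0,0],
  [0.02,0,-0.06,0],
  [0,0,-0.09,0],
  [0,-0.07,0,0],
  [0,-0.07,0,0],
])

```text
time: 44.2
tcp_pos: [0.4099, 0.221, 0.1061]
tool_rot: [0.031, 1.0, 0.001, 0.002]
contact_force: [0.9, -1.8, -0.7]
finger_gap: 0.0002
grasp_force: 0.0
```

Request:
drive_tool([
  [-0.095,0,0,0],
  [-0.09,0,0,0],
  [0,0,0,0],
  [0,0,0,0],
])

```text
time: 44.6
tcp_pos: [0.5019, 0.2141, 0.1042]
tool_rot: [0.032, 0.999, -0.0, 0.0]
contact_force: [-0.6, -0.7, -0.6]
finger_gap: 0.0001
grasp_force: 0.0
```

```bash
python3 - <<'E'
from h import *
o,_=obs(); print(Dinv(o['tcp_pos'])); go(*D(-.046,-.132),.028,np.pi-.063)
for n in ('scene','top'): c=r.camera(n); print([Dinv(p) for _,p in find(c,'bank')[:1]])
E
```

```text
t 44.6 tcp [0.5019 0.2141 0.1042] yaw x-axis 3.077 gap 0.0001 F [-0.6 -0.7 -0.6]
(np.float64(-0.0252), np.float64(-0.132))
t 44.6 tcp [0.5019 0.2141 0.1042] yaw x-axis 3.077 gap 0.0001 F [-0.6 -0.7 -0.6]
units (before turn) [ 4.170e-02 -1.000e-04  1.524e-01] rows>= 2.0 turn -0.002
units (after turn) [ 4.160e-02 -1.000e-04  1.524e-01]
[(np.float64(-0.0495), np.float64(-0.0619))]
[]
```

Request:
drive_tool([
  [0.041,0,0,0],
  [0,0,0.08,0],
  [0,0,0.072,0],
  [0,0,0,0],
  [0,0,0,0],
])

```text
time: 45.3
tcp_pos: [0.4799, 0.2161, 0.0286]
tool_rot: [0.031, 1.0, -0.0, -0.0]
contact_force: [0.6, -0.6, 0.4]
finger_gap: -0.0
grasp_force: 0.0
```

Request:
drive_tool([
  [0,0.03,0,0],
  [0,0.02,0,0],
  [0,0.02,0,0],
  [0,0.02,0,0],
  [0,0.014,0,0],
])

```text
time: 45.8
tcp_pos: [0.484, 0.2696, 0.0289]
tool_rot: [0.031, 1.0, 0.0, 0.001]
contact_force: [-0.6, -1.6, 1.0]
finger_gap: 0.0001
grasp_force: 0.8
```

Request:
drive_tool([
  [0,0.006,0,0],
  [0,0,0,0],
  [0,0,0,0],
])

```text
time: 46.1
tcp_pos: [0.4837, 0.2709, 0.0281]
tool_rot: [0.031, 1.0, -0.0, -0.0]
contact_force: [-0.3, -3.4, 2.9]
finger_gap: -0.0001
grasp_force: 1.6
```

Request:
drive_tool([
  [0,0.008,0,0],
  [0,0.004,0,0],
  [0,0,0,0],
])

```text
time: 46.4
tcp_pos: [0.4839, 0.2715, 0.0278]
tool_rot: [0.033, 0.999, -0.003, -0.001]
contact_force: [-4.3, -21.7, 15.6]
finger_gap: -0.0003
grasp_force: 11.0
```

Request:
drive_tool([
  [0,0.006,0,0],
  [0,0,0,0],
  [0,0,0,0],
])

```text
time: 46.7
tcp_pos: [0.4839, 0.2718, 0.0277]
tool_rot: [0.034, 0.999, -0.005, -0.002]
contact_force: [-7.7, -29.9, 21.3]
finger_gap: 0.0
grasp_force: 15.6
```

Request:
drive_tool([
  [0,-0.03,0,0],
  [0,-0.02,-0.06,0],
  [0,0,-0.09,0],
  [0.085,0,0,0],
  [0.085,0,0,0],
])

```text
time: 47.2
tcp_pos: [0.3981, 0.2614, 0.1044]
tool_rot: [0.032, 0.999, 0.001, 0.001]
contact_force: [-0.4, 0.6, -0.7]
finger_gap: -0.0001
grasp_force: 0.0
```

Request:
drive_tool([
  [0,0.07,0,0],
  [0,0.07,0,0],
  [0,0,0,0],
  [0,0,0,0],
])

```text
time: 47.6
tcp_pos: [0.4018, 0.3313, 0.103]
tool_rot: [0.03, 1.0, 0.0, 0.0]
contact_force: [-0.6, -1.1, 0.2]
finger_gap: -0.0003
grasp_force: 0.0
```

```bash
python3 - <<'E'
from h import *
o,_=obs(); print(Dinv(o['tcp_pos'])); go(*D(-.128,-.031),.028,np.pi-.063)
E
```

```text
t 47.6 tcp [0.4018 0.3313 0.103 ] yaw x-axis 3.0809 gap -0.0003 F [-0.6 -1.1  0.2]
(np.float64(-0.1324), np.float64(-0.0213))
t 47.6 tcp [0.4018 0.3313 0.103 ] yaw x-axis 3.0809 gap -0.0003 F [-0.6 -1.1  0.2]
units (before turn) [-0.0088 -0.0195  0.1499] rows>= 2.0 turn 0.003
units (after turn) [-0.0089 -0.0194  0.1499]
```

Request:
drive_tool([
  [-0.005,-0.02,0,0],
  [0,0,0.08,0],
  [0,0,0.07,0],
  [0,0,0,0],
  [0,0,0,0],
])

```text
time: 48.1
tcp_pos: [0.4044, 0.3187, 0.0284]
tool_rot: [0.032, 0.999, -0.001, -0.0]
contact_force: [0.7, 0.0, 0.9]
finger_gap: 0.0001
grasp_force: 0.0
```

Request:
drive_tool([
  [-0.02,0,0,0],
  [-0.015,0,0,0],
  [-0.012,0,0,0],
  [-0.004,0,0,0],
  [0,0,0,0],
])

```text
time: 48.6
tcp_pos: [0.4285, 0.3191, 0.0285]
tool_rot: [0.031, 1.0, 0.0, -0.001]
contact_force: [-8.3, 0.6, 6.2]
finger_gap: -0.0001
grasp_force: 4.0
```

Request:
drive_tool([
  [-0.006,0,0,0],
  [0,0,0,0],
  [0,0,0,0],
])

```text
time: 48.9
tcp_pos: [0.4286, 0.3191, 0.028]
tool_rot: [0.03, 1.0, -0.0, -0.004]
contact_force: [-18.6, 0.1, 11.7]
finger_gap: -0.0001
grasp_force: 9.3
```

Request:
drive_tool([
  [0.02,0,0,0],
  [0.02,0,-0.06,0],
  [0,0,-0.09,0],
  [0,0,-0.09,0],
  [0,0,-0.05,0],
])

```text
time: 49.4
tcp_pos: [0.4142, 0.3201, 0.1773]
tool_rot: [0.032, 0.999, 0.002, 0.002]
contact_force: [0.9, -0.1, -0.8]
finger_gap: 0.0004
grasp_force: 0.0
```

Request:
drive_tool([
  [0.02,0.08,0,0],
  [0.02,0.08,0,0],
  [0.02,0.08,0,0],
  [0.02,0.08,0,0],
  [0,0,0,0],
])

```text
time: 49.9
tcp_pos: [0.3796, 0.4877, 0.1729]
tool_rot: [0.028, 1.0, 0.001, -0.0]
contact_force: [-0.4, 0.5, -0.8]
finger_gap: 0.0003
grasp_force: 0.0
```

```bash
python3 - <<'E'
from h import *
obs(); cs=r.camera('scene'); ct=r.camera('top')
print('key',find(cs,'key'),find(ct,'key')); print('tab',find(cs,'cover_tab')[:1],find(ct,'cover_tab')[:1]); print([Dinv(p) for _,p in find(cs,'bank')[:1]],[Dinv(p) for _,p in find(ct,'bank')[:1]],comp(ct,'bank',.024)[:1])
im=ct['img'][:,:,::-1]; a=cv2.resize(im[140:330,120:510],(800,390),interpolation=cv2.INTER_CUBIC)
i2=cs['img'][:,:,::-1]; b=cv2.resize(i2[180:280,340:480],(294,210)); b2=cv2.resize(i2[220:360,150:430],(420,210))
o=np.zeros((600,800,3),np.uint8); o[:390]=a; o[390:,:294]=b; o[390:,300:720]=b2; cv2.imwrite('pics/fin.png',o)
E
```

```text
t 49.9 tcp [0.3796 0.4877 0.1729] yaw x-axis 3.0859 gap 0.0003 F [-0.4  0.5 -0.8]
key [(0.73, array([ 0.3233, -0.1167,  0.0009])), (0.64, array([ 0.3326, -0.2833, -0.0015])), (0.62, array([ 0.6718, -0.2245,  0.0624])), (0.36, array([ 0.6676, -0.0891,  0.065 ])), (0.22, array([ 0.5942, -0.1175, -0.0035]))] [(0.85, array([ 0.3205, -0.1178,  0.0008])), (0.72, array([ 0.3285, -0.2807,  0.0019])), (0.56, array([ 0.6685, -0.2267,  0.0586])), (0.47, array([ 0.6693, -0.0855,  0.0628])), (0.37, array([ 0.673 , -0.0166,  0.1084]))]
tab [(0.74, array([ 0.4789, -0.4183,  0.0364]))] [(0.88, array([ 0.4795, -0.4217,  0.0705]))]
[(np.float64(-0.0529), np.float64(-0.0324))] [(np.float64(-0.0413), np.float64(-0.0367))] [(0.64, (np.float64(158.0), np.float64(273.0)), array([110.,  99.,  85.]), ((0.48420149087905884, 0.3108771741390228), (0.06223258748650551, 0.09050143510103226), 86.0155258178711))]
```

View pics/fin.png

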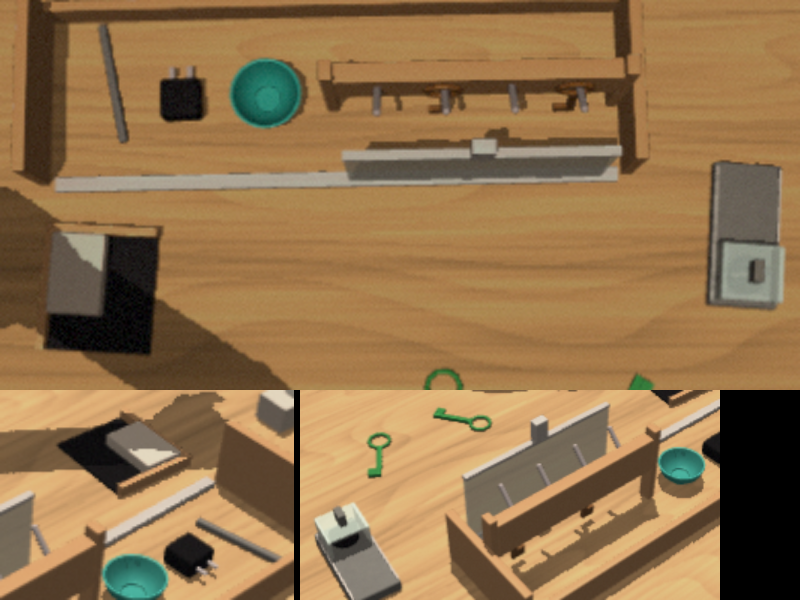

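The final picture shows the bank in the fence corner (75,275), two keys hanging on pegs 3 and 1 (445,95 and 575,95), the door shut (grip 484,147) and the cover over the knob (757,270). The bowl, adapter and stylus are unmoved.

```bash
python3 -c "
from cell import r
print(r.finish_job())"
```

```text
the job is handed in; nothing more can be done
None
```

I handed the job in at about 50 s: both bronze keys hang on pegs 1 and 3, the door is shut, the knob is at the dot under the closed cover, and the bank is flush in the dock corner. All of this was checked by camera and contact force; the hand-in gave no verdict.

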